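# Gauge an acrylic sample in the taper slot and file it by colour band

## Task

Take the red acrylic sample out of the white-marked pocket of the black rack, stand it on the bed of the taper gauge and slide it gently into the narrowing slot, pushing the white cursor along ahead of it, until it wedges squarely between both jaws, without forcing it. See in which colour band the cursor has been left, then draw it back out and file it upright in the stand of that colour and let go. Move the cursor only with the sample, and leave the other two samples in their rack and everything else on the desk where it is.

Things in the scene. Friction and masses are not known exactly. Their poses are not given: they have to be found in the camera images.
- gauge: bench taper gauge, fixed: steel bed plate 150 mm (its x axis) by 100 mm (y) by 8 mm thick with two dark steel jaws 18 mm tall on it (tops 26 mm above the desk). Between them a slot runs along +x, symmetric about y = 0, narrowing evenly from 18 mm at x = -10 mm (mouth) to 3 mm at x = 65 mm, where a cross block closes it. Origin: centre of the bed's underside
- jaw_left: left (+y) jaw, a fixed part of the gauge; its frame is the gauge's frame. Each jaw slopes 0.1 rad, so a sample 1 mm off the centre line rubs one jaw alone about 10 mm too early: it has wedged only when both jaws bear on it about equally, the push along the slot is resisted and little sideways force is left
- jaw_right: right (-y) jaw, a fixed part of the gauge; its frame is the gauge's frame. The tops of both jaws are painted in three bands, read at the cursor's -x face, which the leading (+x) edge of the sample has pushed there: blue from gauge x = 0 to 20 mm, green 20 to 40 mm, yellow 40 to 60 mm
- gauge_mouth (a point): on the slot's centre line at its mouth (gauge x = -10 mm), on the bed, 8 mm above the desk; axes as the gauge's. Ahead of it the jaws flare to 32 mm apart at x = -24 mm. A steady push of 6 to 12 N along the slot seats a sample; it sticks lightly and draws out backwards with about the same pull
- gauge_landing (a point): on the bed at gauge x = -45 mm, y = 0, 8 mm above the desk: the open end of the bed (x from -75 to -24 mm), where a sample is stood before it is slid into the slot; axes as the gauge's
- cursor (a joint): slide of the gauge's cursor, m: the gauge x of its -x (reading) face; starts near 0, before any sample's stop. A white bar 6 mm thick (x) and 96 mm long (y) bridging both jaws from 27 to 35 mm above the desk. The sample's front edge pushes it towards +x; it drags with about 0.5 N and stays where left, keeping the reading. Fingers must stay above it
- cursor_face (a point): middle of the cursor's reading face, on the slot's centre line, 31 mm above the desk; axes as the gauge's
- intake_rack: black plastic rack, fixed, 46 mm (x) by 120 mm (y) by 26 mm tall, with three pockets in a row along its y axis, 42 mm apart, each 38 mm (x) by 20 mm (y), floor 6 mm above the desk; one sample stands on end in each, its width along the rack's x. The pocket at the -y end is banded in white: the sample in it is next to be gauged. Origin: centre of its underside
- next_pocket (a point): centre of the floor of the white-marked pocket of the intake rack
- sample_a: a red acrylic sample bar standing on end: 30 mm wide (its x axis), 80 mm tall (z up), thickness (its y axis) between 5 and 15 mm, not told: it is what the gauge is for. The three samples look alike but differ in thickness (off-cuts, not exactly any nominal size). 15 to 50 g. A blank paper sticker on each broad face. Origin: centre of its underside
- sample_b: a red acrylic sample bar standing on end: 30 mm wide (its x axis), 80 mm tall (z up), thickness (its y axis) between 5 and 15 mm, not told: it is what the gauge is for. The three samples look alike but differ in thickness (off-cuts, not exactly any nominal size). 15 to 50 g. A blank paper sticker on each broad face. Origin: centre of its underside
- sample_c: a red acrylic sample bar standing on end: 30 mm wide (its x axis), 80 mm tall (z up), thickness (its y axis) between 5 and 15 mm, not told: it is what the gauge is for. The three samples look alike but differ in thickness (off-cuts, not exactly any nominal size). 15 to 50 g. A blank paper sticker on each broad face. Origin: centre of its underside
- stand_blue: blue painted stand, fixed, for the samples that gauge in the blue band: a block 28 mm tall with one pocket open at the top, 38 mm long (stand's x axis) by 20 mm wide (y axis), its floor 6 mm above the desk; a sample stands in it on end with its 30 mm width along x. Origin: centre of its underside
- stand_green: green painted stand, fixed, for the samples that gauge in the green band: a block 28 mm tall with one pocket open at the top, 38 mm long (stand's x axis) by 16 mm wide (y axis), its floor 6 mm above the desk; a sample stands in it on end with its 30 mm width along x. Origin: centre of its underside
- stand_yellow: yellow painted stand, fixed, for the samples that gauge in the yellow band: a block 28 mm tall with one pocket open at the top, 38 mm long (stand's x axis) by 12 mm wide (y axis), its floor 6 mm above the desk; a sample stands in it on end with its 30 mm width along x. Origin: centre of its underside
- pen_pot: black pen pot, 72 mm across, 95 mm tall, pens reach 155 mm; bystander. Origin: centre of its underside
- stapler: blue and black stapler, 135 mm long, about 55 mm tall; bystander. Origin: centre of its underside
- tape_roll: roll of clear tape lying flat, 100 mm across, 48 mm tall; bystander. Origin: centre of its underside
- water_bottle: clear water bottle, 62 mm across, 200 mm tall; bystander. Origin: centre of its underside
- calculator: grey desk calculator, 120 by 75 by 16 mm; bystander. Origin: centre of its underside
- squeegee: yellow vinyl-laying squeegee, 72 by 100 by 9 mm, lying flat; bystander. Origin: centre of its underside
There are look-alikes about, which are no part of the job. What is shaped like the sample_c but grey is not meant.

How it is judged:
By the outcome, as a careful person would: the job done as asked, in the order asked, and still so for the second after the job is handed in, with the robot touching nothing.
It also fails if it takes over 64 s, if anything falls off the work surface, if the arm or the gripper's body presses on something with over 40 N, if the wrist force passes 120 N, or if a joint passes its speed limit or range.

## Robot

A 7-joint arm with a two-finger parallel gripper is mounted at the origin on the work surface. World frame = base frame: x ahead of the robot, y to its left, z up, the work surface at z = 0. Lengths are in m, angles in rad, forces in N, time in s.
With the tool pointing down it reaches from about 0.425 to 0.925 m from the base axis. Payload 6.8 kg.
Tool frame: the origin (TCP) lies at the very end of the fingers, on their centre line; the grasp point (between the pads) lies 19 mm behind it (bot.grip_depth is the distance from the TCP to the grasp point, in m); z points along the fingers, y is the direction in which the jaws open and shut (so a half turn about z gives the same grasp; the last joint's range is limited). The gripper opens to 85 mm and grips with 20 to 120 N. Pads are 22 mm wide; open, the fingers measure 114 mm over their backs; the gripper's body (76 mm by 85 mm) begins 54 mm behind the grasp point. The pads swing forward as they close: fully open they stand 13 mm farther back than shut.
Start: joints at [1.239, 0.477, 0.022, 1.555, -0.011, 1.109, -0.083], TCP at [0.15, -0.658, 0.198] pointing down, gripper open.
Joint ranges: [-2.96, 2.96], [-0.34, 2.1], [-1.41, 1.46], [0.24, 2.44], [-1.37, 4.51], [0.17, 1.92], [-2.96, 2.96]. Speed limits (rad/s): [2.39, 2.39, 3.14, 3.14, 3.14, 3.14, 3.14].

## Interface

Orientations are given as a unit quaternion [w, x, y, z].
In Python, from station import bot gives the robot as it stands.
- The arm moves only by the tool step_arm, never from a script. Its argument "increments" is a list of rows, each a list of 7 numbers: the shift along the world's x, y, z in m, then the turn, a rotation vector about the world's x, y, z in degrees, then the gripper command: -1 is fully open, 1 is shut, values between are in proportion. In form: [[dx, dy, dz, rx, ry, rz, fingers], ...]. A call has 1 to 10 rows; each row is the pose to reach, as a shift and turn from the pose commanded when the call began; what a row does not reach only later rows make up. A row lasts 1/12 s, in which the tool goes at most 41.7 mm and 7.16 degrees, less where a joint would pass 70% of its speed; a pose out of reach is approached as far as the arm can. A call with a gripper value outside its range is refused whole. The fingers move at their own pace and stop on an object; "force" is the grip in N (left out, the last holds). Time passes only in rows, so rows that repeat a pose let the fingers close. It gives the time, the measured TCP pose, the force and the opening at its end, in the units of the state.
- bot.get_obs(): the state, without advancing time (a new reading comes with each control period).
- bot.read_camera(name): name is "side" or "top" or "wrist"; returns a dict with "color" (384x512x3 uint8, red, green, blue), "intrinsics" (3x3 intrinsics, pixels), "D" ([k1, k2, p1, p2, k3] as OpenCV has them; the pictures are not rectified), "extrinsics" (4x4, takes a point from camera to world coordinates). Camera axes: x right, y up, looking along -z (the intrinsics and any distortion apply to the point x, -y, -z); pixel columns grow to the right and rows downward; lengths in m; the calibration is good to about 2 mm. A picture is of the moment at which its call begins. There is no depth.
- bot.hand_in(): hands the job in, once; it reports no verdict.
Trained networks look in the newest picture that a camera, given by its name, has taken for a name from the list of things; names that differ only in an ending like _2 or _b are one class to them, and where a whole thing is asked for, a point or a joint stands for the part that bears it (a point fixed in the world has none). Each returns a list of dicts, best first, with "conf" (0 to 1); they miss things now and then, are a little off and sometimes report something else, mostly with a low value. They report only what shows in the picture. A call takes as long as a camera call. They do not tell look-alikes from the thing itself.
- bot.recognise(thing, camera): "location" ([column, row] as shares, 0 to 1, of the picture: columns of its width, rows of its height, amid what is visible of it).
- bot.place_of(thing, camera): "location" ([column, row] as shares, 0 to 1, of the picture: columns of its width, rows of its height: a listed point, or the origin of a listed thing).
The state is a dict: "t": time; "q": joint angles; "joint_vel": joint speeds; "joint_torque": joint torques, N m; "eef_pos": TCP position; "tool_rot": TCP orientation; "contact_force": force on the tool from outside, world axes, zero at the start; "torque": the same for the moment, N m; "gripper_width": opening from 0.0 (shut) to 1.0 (fully open).
Only numpy, scipy, OpenCV 4.12 (cv2) and the standard library are available. Lean on these libraries where they do the work, as an engineer would, in place of code of your own. Each camera call takes 0.05 s, during which the arm holds its last target.

## Working session

There is one attempt and no reset: what is moved stays moved. The work goes in short steps, Python scripts to look and compute and a tool call to move; the robot and the scene stay as the last step left them, time stands still between calls to the robot, and variables do not carry over. Pictures are saved under pics/ and viewed, and the job is handed in when it is done.

Besides the shell and the picture viewer there is one more tool, called after "Call:" by a JSON object that holds its "op" and its "data", one argument or row to a line. step_arm: Moves the arm, as the interface text tells. Its arguments: {"type":"object","properties":{"increments":{"type":"array","items":{"type":"array","items":{"type":"number"}}},"force":{"type":"number"}},"required":["increments"]}

```bash
mkdir -p pics; ls; cat > h.py <<'E'
import numpy as np, cv2, json
from station import bot
def snap(cam,fn=None):
    r=bot.read_camera(cam)
    if fn: cv2.imwrite('pics/'+fn,cv2.cvtColor(r['color'],cv2.COLOR_RGB2BGR))
    return r
def ray(r,uv):
    p=cv2.undistortPoints(np.array([[uv]],float),np.array(r['intrinsics']),np.array(r['D']))[0,0]
    T=np.array(r['extrinsics']); d=T[:3,:3]@np.array([p[0],-p[1],-1]); return T[:3,3],d
def onz(r,uv,z):
    o,d=ray(r,uv); return o+d*(z-o[2])/d[2]
def proj(r,P):
    T=np.array(r['extrinsics']); q=(np.array(P,float).reshape(-1,3)-T[:3,3])@T[:3,:3]; q=q*[1,-1,-1]
    return cv2.projectPoints(q.reshape(-1,1,3),np.zeros(3),np.zeros(3),np.array(r['intrinsics']),np.array(r['D']))[0].reshape(-1,2)
E
python3 - <<'E'
from h import *
o=bot.get_obs(); print({k:np.round(v,3).tolist() for k,v in o.items()})
for c in ['side','top','wrist']:
    r=snap(c,c+'0.png'); print(c,np.round(r['extrinsics'],3).tolist(),np.round(r['intrinsics'],1).tolist(),r['D'])
E
```

```text
pics
{'t': 0.0, 'q': [1.239, 0.478, 0.022, 1.556, -0.011, 1.109, -0.083], 'joint_vel': [0.001, 0.001, 0.001, 0.001, -0.002, 0.001, -0.002], 'joint_torque': [0.001, -59.646, 1.609, -28.119, 0.013, 0.009, 0.0], 'eef_pos': [0.15, -0.658, 0.197], 'tool_rot': [-0.001, 0.994, 0.112, -0.0], 'contact_force': [0.603, 0.383, 0.992], 'torque': [0.017, 0.027, 0.017], 'gripper_width': 1.0}
side [[-0.927, 0.23, -0.296, 0.251], [-0.374, -0.596, 0.711, 0.836], [-0.013, 0.769, 0.639, 0.729], [0.0, 0.0, 0.0, 1.0]] [[375.2, 0.0, 260.7], [0.0, 375.2, 193.9], [0.0, 0.0, 1.0]] [-0.02449122  0.          0.          0.          0.        ]
top [[-0.006, 0.992, -0.125, 0.442], [-1.0, -0.007, -0.006, 0.066], [-0.007, 0.125, 0.992, 1.132], [0.0, 0.0, 0.0, 1.0]] [[408.1, 0.0, 249.7], [0.0, 408.1, 192.0], [0.0, 0.0, 1.0]] [-0.07672787  0.          0.          0.          0.        ]
wrist [[0.222, 0.925, 0.308, 0.229], [-0.975, 0.211, 0.069, -0.64], [-0.001, -0.315, 0.949, 0.373], [0.0, 0.0, 0.0, 1.0]] [[298.2, 0.0, 254.2], [0.0, 298.2, 194.1], [0.0, 0.0, 1.0]] [-0.05432076  0.          0.          0.          0.        ]
```

View pics/top0.png

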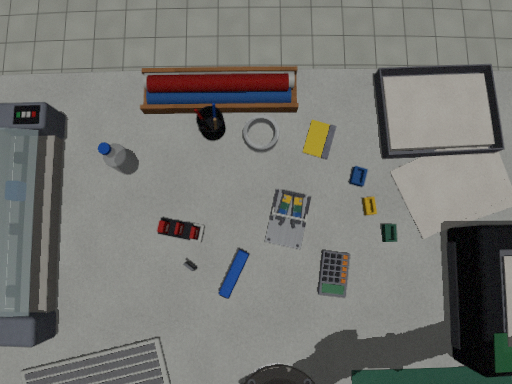

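View pics/side0.png

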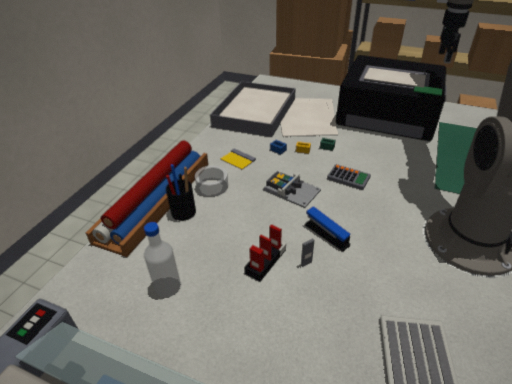

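```bash
python3 - <<'E'
from h import *
for c in ['top','side']:
    r=bot.read_camera(c)
    for n,z in [('gauge',0),('gauge_mouth',.008),('gauge_landing',.008),('cursor_face',.031),('intake_rack',0),('next_pocket',.006),('sample_a',.006),('stand_blue',0),('stand_green',0),('stand_yellow',0)]:
        for d in bot.place_of(n,c)[:4]:
            if d['conf']<.2: continue
            uv=np.array(d['location'])*[512,384]
            print(c,n,round(d['conf'],2),uv.round(1),onz(r,uv,z).round(4))
E
```

```text
top gauge 0.8 [286.9 215.9] [ 0.5174 -0.0299  0.    ]
top gauge 0.74 [288.2 218.6] [ 0.5098 -0.0334  0.    ]
top gauge_mouth 0.66 [285.1 222.8] [ 0.4978 -0.0239  0.008 ]
top gauge_landing 0.91 [282.7 231.8] [ 0.4733 -0.0169  0.008 ]
top cursor_face 0.67 [290.7 219.4] [ 0.5057 -0.0374  0.031 ]
top intake_rack 0.83 [179.7 231.6] [0.4756 0.2677 0.    ]
top intake_rack 0.59 [284.5 218.3] [ 0.5107 -0.0231  0.    ]
top intake_rack 0.45 [197.2 230.6] [0.4781 0.219  0.    ]
top next_pocket 0.95 [194.2 231.9] [0.4744 0.2265 0.006 ]
top sample_a 0.63 [193.7 263.4] [0.3885 0.2272 0.006 ]
top sample_a 0.52 [163.9 227.2] [0.4876 0.3109 0.006 ]
top sample_a 0.48 [196.6 234. ] [0.4686 0.2198 0.006 ]
top sample_a 0.39 [181.6 227.6] [0.4864 0.2616 0.006 ]
top stand_blue 0.85 [358.6 179.3] [ 0.6189 -0.234   0.    ]
top stand_green 0.55 [387.8 231.9] [ 0.4704 -0.3104  0.    ]
top stand_yellow 0.5 [365.5 211.2] [ 0.5287 -0.2499  0.    ]
side gauge 0.75 [290.6 190.4] [ 0.5092 -0.0239  0.    ]
side gauge 0.66 [328.9 147.2] [ 0.4592 -0.3049  0.    ]
side gauge_mouth 0.67 [293.2 187.1] [ 0.504  -0.0326  0.008 ]
side gauge_mouth 0.42 [278.3 152. ] [ 0.6132 -0.1998  0.008 ]
side gauge_landing 0.88 [303.7 196.8] [4.604e-01 3.000e-04 8.000e-03]
side cursor_face 0.42 [287.9 180.9] [ 0.5204 -0.0276  0.031 ]
side intake_rack 0.77 [267.3 262.3] [0.4732 0.2669 0.    ]
side next_pocket 0.6 [274.2 251.1] [0.4684 0.231  0.006 ]
side next_pocket 0.6 [292.9 188.8] [ 0.5029 -0.0266  0.006 ]
side sample_a 0.66 [271.6 248.6] [0.4775 0.2254 0.006 ]
side sample_a 0.66 [263.1 260.1] [0.4837 0.2688 0.006 ]
side sample_a 0.61 [256.  271.4] [0.4866 0.308  0.006 ]
side sample_a 0.55 [305.6 263.8] [0.3818 0.2418 0.006 ]
side stand_blue 0.6 [278.7 150.7] [ 0.6189 -0.2196  0.    ]
side stand_blue 0.34 [238.4 158.7] [ 0.7311 -0.1232  0.    ]
side stand_green 0.75 [326.6 147. ] [ 0.4671 -0.3032  0.    ]
side stand_yellow 0.48 [304.  155.3] [ 0.5269 -0.2236  0.    ]
```

View pics/wrist0.png

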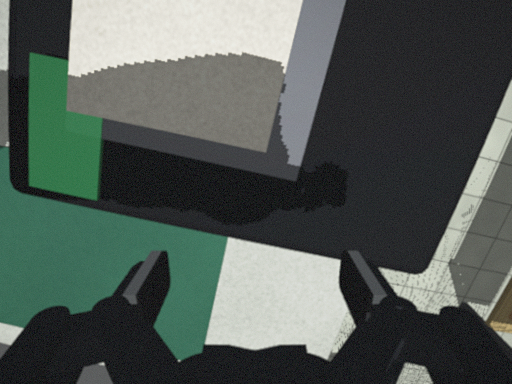

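```bash
python3 - <<'E'
from h import *
r=bot.read_camera('side')
print('tcp in side',proj(r,bot.get_obs()['eef_pos']))
for uv in [(340,122),(435,137),(445,70),(350,58),(432,95),(342,85)]:
  print(uv,[onz(r,uv,z).round(2).tolist() for z in (0,.1,.15,.2)])
E
```

```text
tcp in side [[439.792145    69.50412518]]
(340, 122) [[0.46, -0.5, 0.0], [0.43, -0.32, 0.1], [0.42, -0.22, 0.15], [0.4, -0.13, 0.2]]
(435, 137) [[0.11, -0.51, 0.0], [0.13, -0.33, 0.1], [0.14, -0.24, 0.15], [0.15, -0.14, 0.2]]
(445, 70) [[0.09, -1.22, 0.0], [0.11, -0.94, 0.1], [0.12, -0.8, 0.15], [0.13, -0.65, 0.2]]
(350, 58) [[0.57, -1.21, 0.0], [0.53, -0.93, 0.1], [0.5, -0.79, 0.15], [0.48, -0.65, 0.2]]
(432, 95) [[0.14, -0.89, -0.0], [0.15, -0.65, 0.1], [0.16, -0.53, 0.15], [0.17, -0.41, 0.2]]
(342, 85) [[0.53, -0.85, 0.0], [0.49, -0.62, 0.1], [0.47, -0.5, 0.15], [0.46, -0.39, 0.2]]
```

Call:
{"op": "step_arm", "data": {
  "increments": [
    [0,0,0.04,0,0,0,-1],
    [0,0,0.08,0,0,0,-1],
    [0,0,0.12,0,0,0,-1],
    [0.01,0.01,0.16,0,0,0,-1],
    [0.03,0.04,0.16,0,0,0,-1],
    [0.05,0.08,0.16,0,0,0,-1],
    [0.07,0.11,0.16,0,0,0,-1],
    [0.09,0.15,0.16,0,0,0,-1],
    [0.11,0.18,0.16,0,0,0,-1],
    [0.13,0.22,0.16,0,0,0,-1]
  ]
}}

```text
t: 2.13
eef_pos: [0.2793, -0.4394, 0.358]
tool_rot: [0.0, 0.994, 0.112, 0.0]
contact_force: [1.5, -0.2, 1.0]
gripper_width: 1.001
```

Call:
{"op": "step_arm", "data": {
  "increments": [
    [0.27,0.41,-0.05,0,0,0,-1],
    [0.27,0.41,-0.05,0,0,0,-1],
    [0.27,0.41,-0.05,0,0,0,-1],
    [0.27,0.41,-0.05,0,0,0,-1],
    [0.27,0.41,-0.05,0,0,0,-1],
    [0.27,0.41,-0.05,0,0,0,-1],
    [0.27,0.41,-0.05,0,0,0,-1],
    [0.27,0.41,-0.05,0,0,0,-1],
    [0.27,0.41,-0.05,0,0,0,-1],
    [0.27,0.41,-0.05,0,0,0,-1]
  ]
}}

```text
t: 2.97
eef_pos: [0.5071, -0.093, 0.3159]
tool_rot: [0.0, 0.994, 0.111, 0.0]
contact_force: [1.0, -0.9, 0.8]
gripper_width: 1.003
```

Call:
{"op": "step_arm", "data": {
  "increments": [
    [0.02,0.03,-0.03,0,0,0,-1],
    [0.04,0.06,-0.05,0,0,0,0.3],
    [0.04,0.06,-0.05,0,0,0,0.3],
    [0.04,0.06,-0.05,0,0,0,0.3]
  ]
}}

```text
t: 3.3
eef_pos: [0.5461, -0.032, 0.2641]
tool_rot: [-0.001, 0.993, 0.114, -0.001]
contact_force: [0.1, -1.2, 0.6]
gripper_width: 0.601
```

```bash
python3 - <<'E'
from h import *
r=snap('wrist','w1.png'); o=bot.get_obs(); print(o['t'],o['eef_pos'],o['gripper_width'])
np.save('w1.npy',r['extrinsics'])
for n,z in [('gauge',0),('gauge_mouth',.008),('gauge_landing',.008),('cursor_face',.031),('next_pocket',.006),('stand_blue',0),('stand_green',0),('stand_yellow',0)]:
        for d in bot.place_of(n,'wrist')[:3]:
            if d['conf']<.3: continue
            uv=np.array(d['location'])*[512,384]
            print(n,round(d['conf'],2),uv.round(1),onz(r,uv,z).round(4))
cv2.imwrite('pics/w1b.png',cv2.resize(cv2.imread('pics/w1.png'),(800,600),interpolation=cv2.INTER_CUBIC))
E
```

```text
3.35 [ 0.54620351 -0.03428514  0.26520021] 0.5117140786085622
gauge 0.98 [246.9 175.8] [ 0.5087 -0.0287  0.    ]
gauge 0.41 [395.5 131.4] [ 0.6247 -0.2267  0.    ]
gauge_mouth 0.81 [242.2 183.5] [ 0.4975 -0.0242  0.008 ]
gauge_landing 0.71 [238.2 203.2] [ 0.4651 -0.025   0.008 ]
cursor_face 0.88 [244.6 179.9] [ 0.5103 -0.0258  0.031 ]
next_pocket 0.77 [ 82.8 164.2] [0.472  0.2176 0.006 ]
next_pocket 0.52 [ 58.3 150. ] [0.4856 0.2561 0.006 ]
stand_green 0.94 [407.2 237.2] [ 0.4669 -0.3107  0.    ]
stand_yellow 0.86 [391.2 182.5] [ 0.5494 -0.249   0.    ]
```

View pics/w1b.png

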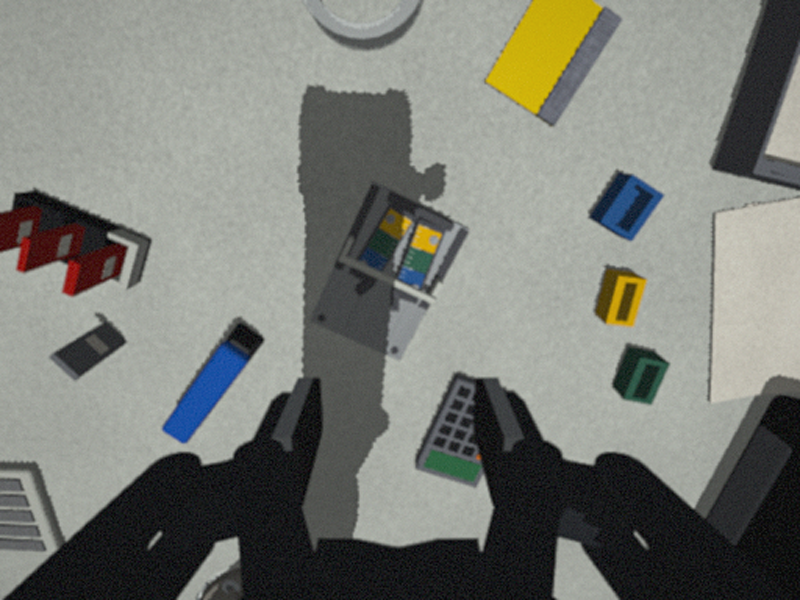

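```bash
python3 - <<'E'
import cv2
im=cv2.imread('pics/w1.png')
def crop(x,y,w,h,s,fn): cv2.imwrite('pics/'+fn,cv2.convertScaleAbs(cv2.resize(im[y:y+h,x:x+w],None,fx=s,fy=s,interpolation=cv2.INTER_CUBIC),alpha=1.5))
crop(190,110,120,125,4.8,'c_g.png'); crop(370,100,70,170,3.5,'c_s.png'); crop(0,110,110,90,6,'c_r.png')
E
```

```text
(no output)
```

View pics/c_g.png

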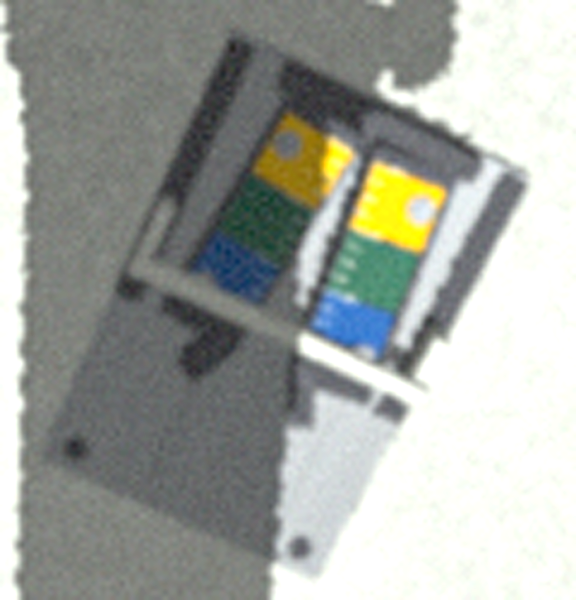

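View pics/c_s.png

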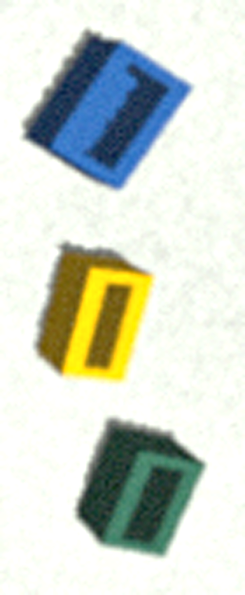

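View pics/c_r.png

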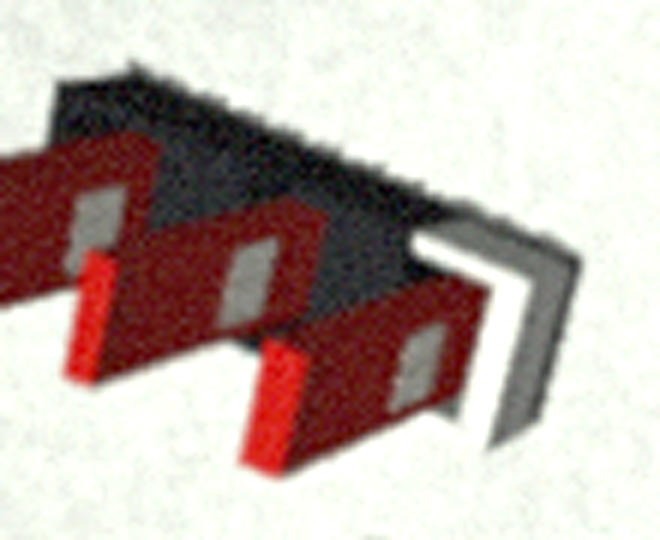

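```bash
cat > m.py <<'E'
from h import *
r=bot.read_camera.__self__ if 0 else None
E
python3 - <<'E'
from h import *
c=bot.read_camera('wrist'); r=dict(c); r['extrinsics']=np.load('w1.npy')
def P(pts,s,o,z): return np.array([onz(r,np.array(p)/s+o,z)[:2] for p in pts])
def rep(n,q):
    e=np.diff(np.vstack([q,q[:1]]),axis=0)
    print(n,'c',q.mean(0).round(4),'len',(np.hypot(*e.T)*1e3).round(1),'ang',np.degrees(np.arctan2(e[:,1],e[:,0])).round(1))
rep('gauge',P([(47,455),(318,577),(525,180),(237,35)],4.8,(190,110),.008))
rep('blue',P([(118,38),(190,88),(122,188),(55,135)],3.5,(370,100),.028))
rep('yel',P([(93,265),(153,275),(125,380),(65,375)],3.5,(370,100),.028))
rep('grn',P([(140,450),(205,463),(165,557),(103,543)],3.5,(370,100),.028))
rep('samp',P([(265,340),(310,348),(282,478),(240,462)],6,(0,110),.086))
rep('samp2',P([(85,250),(118,256),(95,385),(65,377)],6,(0,110),.086))
print(P([(430,250),(525,285),(580,265),(470,215)],6,(0,110),.026))
E
```

```text
gauge c [ 0.5093 -0.0308] len [ 97.6 146.1  96.6 146.2] ang [-103.1  -12.2   76.9  167.4]
blue c [ 0.6267 -0.2262] len [37.  45.4 37.  42.6] ang [-107.1  164.9   68.5  -14.9]
yel c [ 0.543  -0.2544] len [26.5 46.9 26.8 48.8] ang [ -85.9 -172.2   98.1    7.5]
grn c [ 0.4682 -0.3069] len [31.6 48.4 31.5 47.2] ang [ -88.8 -178.2   89.     2. ]
samp c [0.4716 0.2219] len [ 9.7 31.   9.4 29. ] ang [-87.4 169.3  80.7 -10.6]
samp2 c [0.4825 0.2621] len [ 7.2 30.   6.7 29.4] ang [-87.7 169.3  87.6  -9.9]
[[0.49398544 0.22402206]
 [0.49057361 0.20060187]
 [0.49842097 0.18769879]
 [0.50460479 0.21476448]]
```

Call:
{"op": "step_arm", "data": {
  "increments": [
    [-0.015,0.04,0,0,0,-4,0.3],
    [-0.03,0.08,0,0,0,-8,0.3],
    [-0.045,0.12,0,0,0,-12,0.3],
    [-0.06,0.16,0,0,0,-16,0.3],
    [-0.075,0.2,-0.01,0,0,-20,0.3],
    [-0.075,0.235,-0.03,0,0,-24,0.3],
    [-0.075,0.255,-0.06,0,0,-24,0.3],
    [-0.075,0.255,-0.085,0,0,-24,0.3],
    [-0.075,0.255,-0.085,0,0,-24,0.3]
  ]
}}

```text
t: 4.55
eef_pos: [0.4681, 0.2201, 0.1764]
tool_rot: [0.002, 0.995, -0.096, -0.003]
contact_force: [-0.2, -1.2, 0.2]
gripper_width: 0.351
```

```bash
python3 - <<'E'
from h import *
r=snap('wrist','w2.png'); o=bot.get_obs(); print(o['t'],o['eef_pos'],o['tool_rot'],o['gripper_width'])
np.save('w2.npy',r['extrinsics'])
cv2.imwrite('pics/w2b.png',cv2.resize(cv2.imread('pics/w2.png'),(800,600),interpolation=cv2.INTER_CUBIC))
E
```

```text
4.6 [0.46969177 0.21940997 0.17881105] [ 0.00136818  0.99530186 -0.09678456 -0.00225497] 0.3522500094127397
```

View pics/w2b.png

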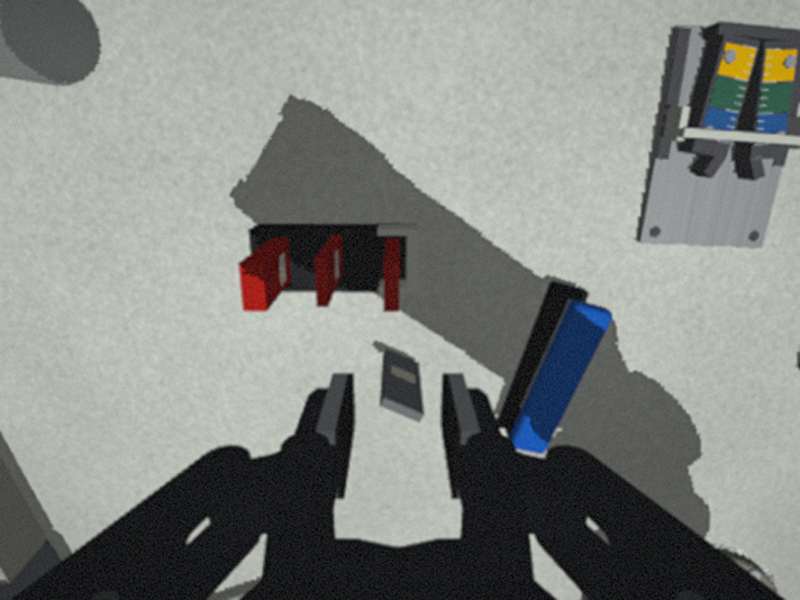

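```bash
python3 - <<'E'
import cv2
im=cv2.imread('pics/w2.png')
x,y,w,h,s=150,135,115,70,7
cv2.imwrite('pics/c2.png',cv2.convertScaleAbs(cv2.resize(im[y:y+h,x:x+w],None,fx=s,fy=s,interpolation=cv2.INTER_CUBIC),alpha=1.8))
E
```

```text
(no output)
```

View pics/c2.png

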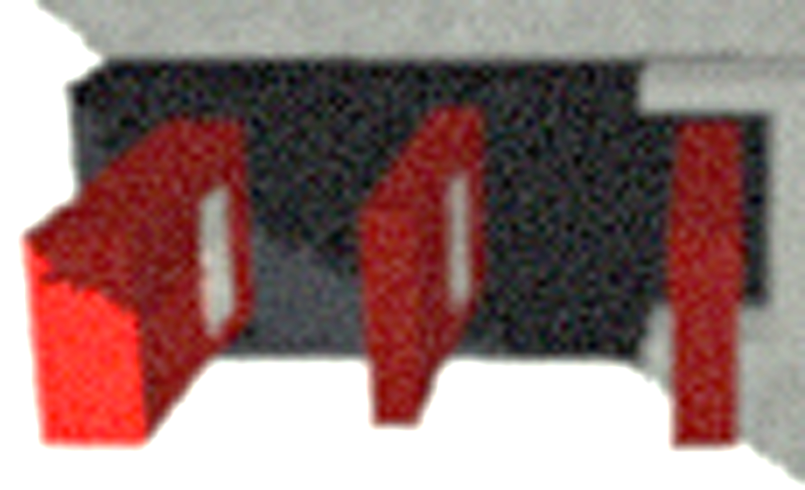

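```bash
python3 - <<'E'
from h import *
c=bot.read_camera('wrist'); r=dict(c); r['extrinsics']=np.load('w2.npy')
Z=lambda p,z: onz(r,np.array(p)/7+(150,135),z)[:2]
a,b=Z((674,446),.086),Z((738,446),.086); print(a,b,np.hypot(*(a-b))*1e3,np.degrees(np.arctan2(*(a-b)[::-1])))
m=(a+b)/2
th=np.radians(-10.8); print('c sample',m+15e-3*np.array([np.cos(th),np.sin(th)]))
# all near edges -> row direction
q=[(Z((42,444),.086)+Z((145,444),.086))/2,(Z((374,425),.086)+Z((418,425),.086))/2,m]; print(q, [np.degrees(np.arctan2(*(q[i]-q[i+1])[::-1])) for i in (0,1)])
# far vertical... bottom front? project predicted box
for t in (9.5,):
  for yaw in (-11,-15):
    R=np.array([[np.cos(np.radians(yaw)),-np.sin(np.radians(yaw))],[np.sin(np.radians(yaw)),np.cos(np.radians(yaw))]])
    C=m+R@[.015,0]
    for z in (.086,.006):
      P=[list(C+R@np.array(v))+[z] for v in [(-.015,t/2e3),(-.015,-t/2e3),(.015,-t/2e3),(.015,t/2e3)]]
      print(yaw,z,((proj(r,P)-(150,135))*7).round(0).tolist())
E
```

```text
[0.45766297 0.22965666] [0.4560051  0.22117096] 8.646132021272912 78.94522898147255
c sample [0.47156834 0.22260309]
[array([0.47301748, 0.30686123]), array([0.46778342, 0.26582472]), array([0.45683403, 0.22541381])] [np.float64(82.73137572901115), np.float64(74.83963092944255)]
-11 0.086 [[671.0, 446.0], [741.0, 446.0], [742.0, 229.0], [669.0, 229.0]]
-11 0.006 [[681.0, 289.0], [736.0, 289.0], [737.0, 116.0], [680.0, 116.0]]
-15 0.086 [[671.0, 444.0], [741.0, 448.0], [758.0, 232.0], [685.0, 228.0]]
-15 0.006 [[681.0, 287.0], [736.0, 291.0], [749.0, 118.0], [692.0, 114.0]]
```

Call:
{"op": "step_arm", "data": {
  "increments": [
    [0.002,0.003,-0.03,0,0,0,0.3],
    [0.002,0.003,-0.06,0,0,0,0.3],
    [0.002,0.003,-0.09,0,0,0,0.3],
    [0.002,0.003,-0.115,0,0,0,0.3],
    [0.002,0.003,-0.13,0,0,0,0.3],
    [0.002,0.003,-0.13,0,0,0,0.3],
    [0.002,0.003,-0.13,0,0,0,0.3]
  ]
}}

```text
t: 5.23
eef_pos: [0.4749, 0.2227, 0.052]
tool_rot: [-0.0, 0.995, -0.098, 0.001]
contact_force: [-1.1, 0.5, 0.4]
gripper_width: 0.353
```

```bash
python3 - <<'E'
from h import *
r=snap('wrist','w3.png'); o=bot.get_obs(); print(o['t'],o['eef_pos'],o['tool_rot'],o['contact_force'])
cv2.imwrite('pics/w3b.png',cv2.convertScaleAbs(cv2.resize(cv2.imread('pics/w3.png')[130:330,100:400],(800,533),interpolation=cv2.INTER_CUBIC),alpha=1.6))
E
```

```text
5.2833 [0.47535141 0.22324684 0.05268843] [-5.86124137e-04  9.95157089e-01 -9.82858916e-02  1.38168463e-03] [-1.14696264  0.33875702  0.36953869]
```

View pics/w3b.png

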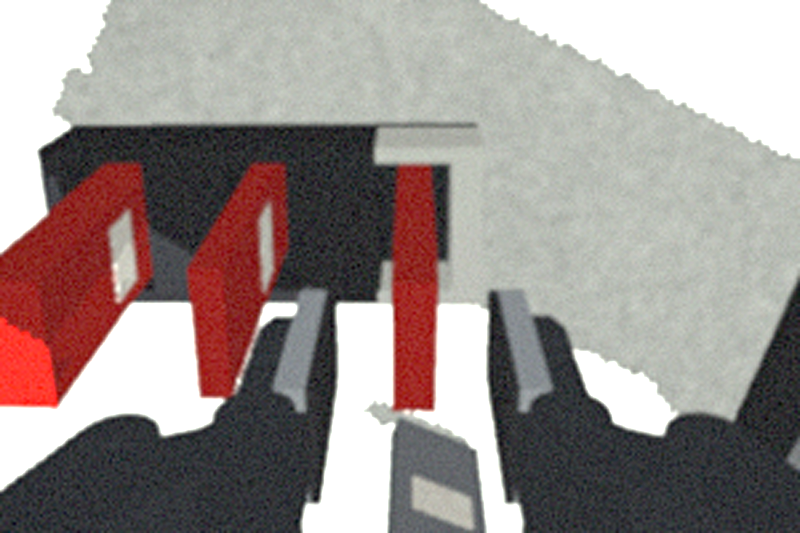

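Call:
{"op": "step_arm", "data": {
  "increments": [
    [-0.003,0,-0.003,0,0,0,0.3],
    [-0.003,0,-0.003,0,0,0,0.6],
    [-0.003,0,-0.003,0,0,0,1],
    [-0.003,0,-0.003,0,0,0,1],
    [-0.003,0,-0.003,0,0,0,1],
    [-0.003,0,-0.003,0,0,0,1],
    [-0.003,0,-0.003,0,0,0,1]
  ],
  "force": 45
}}

```text
t: 5.87
eef_pos: [0.4713, 0.224, 0.0489]
tool_rot: [-0.001, 0.995, -0.097, 0.001]
contact_force: [-0.3, 0.6, 7.1]
gripper_width: 0.088
```

```bash
python3 - <<'E'
from h import *
r=snap('wrist','w4.png'); o=bot.get_obs(); print(o['t'],o['eef_pos'],o['tool_rot'],o['contact_force'],o['gripper_width'])
cv2.imwrite('pics/w4b.png',cv2.convertScaleAbs(cv2.resize(cv2.imread('pics/w4.png')[130:330,100:400],(800,533),interpolation=cv2.INTER_CUBIC),alpha=1.6))
E
```

```text
5.9167 [0.47128768 0.2239285  0.04886764] [-4.83309849e-04  9.95251362e-01 -9.73326359e-02  9.22329848e-04] [-0.39235429 -0.87841613  6.39240383] 0.08548010856236386
```

View pics/w4b.png

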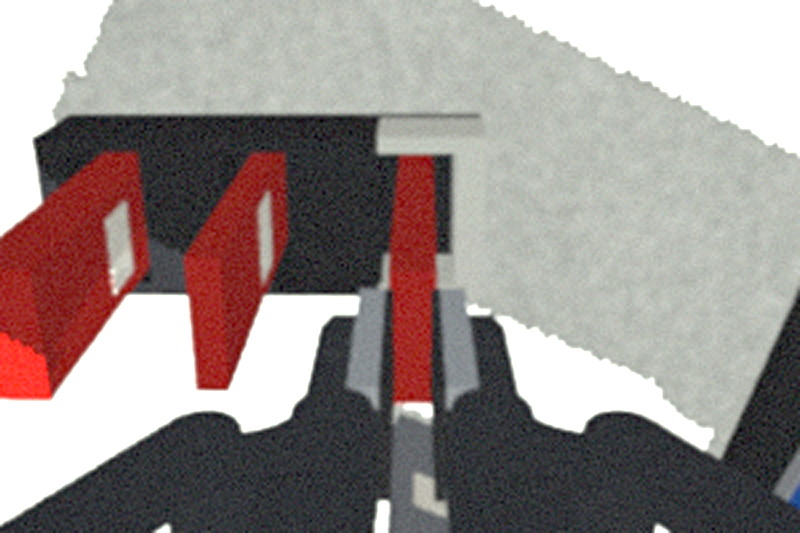

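Call:
{"op": "step_arm", "data": {
  "increments": [
    [0,0,0.02,0,0,0,1],
    [0,0,0.05,0,0,0,1],
    [0,0,0.08,0,0,0,1],
    [0,-0.01,0.11,0,0,0,1],
    [0,-0.05,0.115,0,0,0,1],
    [0,-0.09,0.115,0,0,0,1],
    [0,-0.13,0.115,0,0,-1,1],
    [0,-0.17,0.115,0,0,-1.5,1],
    [-0.003,-0.21,0.115,0,0,-1.5,1],
    [-0.006,-0.24,0.115,0,0,-1.5,1]
  ]
}}

```text
t: 6.75
eef_pos: [0.4639, -0.0203, 0.1629]
tool_rot: [0.001, 0.994, -0.112, 0.0]
contact_force: [0.1, 0.5, -0.3]
gripper_width: 0.084
```

Call:
{"op": "step_arm", "data": {
  "increments": [
    [0,-0.005,0,0,0,0,1],
    [0,-0.005,0,0,0,0,1],
    [0,-0.005,0,0,0,0,1]
  ]
}}

```text
t: 7.0
eef_pos: [0.4646, -0.0211, 0.1629]
tool_rot: [-0.0, 0.994, -0.111, 0.0]
contact_force: [-0.0, 1.1, -0.1]
gripper_width: 0.086
```

```bash
python3 - <<'E'
from h import *
r=snap('wrist','w5.png'); o=bot.get_obs(); print(o['t'],o['eef_pos'],o['tool_rot'],o['contact_force'],o['gripper_width'])
np.save('w5.npy',r['extrinsics'])
im=cv2.imread('pics/w5.png')
cv2.imwrite('pics/w5b.png',cv2.convertScaleAbs(cv2.resize(im[60:330,110:410],(667,600),interpolation=cv2.INTER_CUBIC),alpha=1.6))
E
```

```text
7.05 [ 0.46470044 -0.02018828  0.16294836] [-3.63383737e-04  9.93978028e-01 -1.09578622e-01  2.69441705e-04] [-0.57832391  0.00107905  0.65419148] 0.0843006126116391
```

View pics/w5b.png

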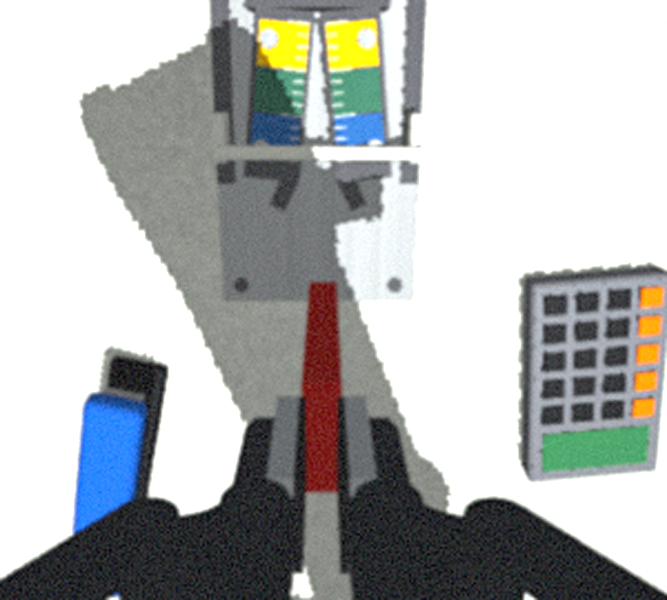

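```bash
cat > ov.py <<'E'
from h import *
import sys
def overlay(npy,png,x0,y0,w,h,s,cx,cy,yaw,out):
    r=dict(bot.read_camera('wrist')) if 0 else json.load(open('cal.json')); r['extrinsics']=np.load(npy)
    im=cv2.imread('pics/'+png); im=cv2.convertScaleAbs(cv2.resize(im[y0:y0+h,x0:x0+w],None,fx=s,fy=s,interpolation=cv2.INTER_CUBIC),alpha=1.6)
    a=np.radians(yaw); R=np.array([[np.cos(a),-np.sin(a)],[np.sin(a),np.cos(a)]])
    def L(pts,col):
        P=[list(np.array([cx,cy])+R@np.array(p[:2])/1e3)+[p[2]/1e3] for p in pts]
        q=((proj(r,P)-(x0,y0)+.5)*s-.5).round().astype(int)
        cv2.polylines(im,[q.reshape(-1,1,2)],False,col,1,cv2.LINE_AA)
    L([(-75,-50,8),(-75,50,8),(75,50,8),(75,-50,8),(-75,-50,8)],(255,0,255))
    for sg in (1,-1): L([(-24,16*sg,26),(-10,9*sg,26),(65,1.5*sg,26)],(0,0,255))
    L([(0,-48,35),(0,48,35)],(0,128,255)); L([(0,0,26),(75,0,26)],(255,255,0))
    cv2.imwrite('pics/'+out,im)
E
python3 - <<'E'
from h import *
c=bot.read_camera('wrist'); json.dump(dict(intrinsics=c['intrinsics'].tolist(),D=c['D'].tolist()),open('cal.json','w'))
from ov import overlay
overlay('w5.npy','w5.png',195,50,115,150,4,.5093,-.0308,-12.7,'o5.png')
E
```

```text
(no output)
```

View pics/o5.png

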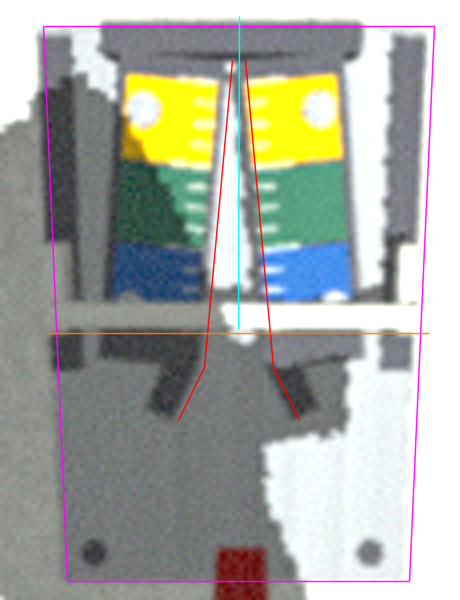

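```bash
python3 - <<'E'
from h import *
from ov import overlay
r=json.load(open('cal.json')); r['extrinsics']=np.load('w5.npy')
a=np.radians(-12.6); u=np.array([np.cos(a),np.sin(a)])
for tcp in ([.4647,-.0202],[.4646,-.0211]):
  P=list(np.array(tcp)+.015*u)+[.120]; print((proj(r,P)-(195,50)+.5)*4)
v=np.array([-u[1],u[0]])
c=np.array([.5093,-.0308])+.0013*v; print(c)
overlay('w5.npy','w5.png',195,50,115,150,4,c[0],c[1],-12.7,'o5b.png')
E
```

```text
[[236.0289705  548.73494272]]
[[240.72584471 548.23598282]]
[ 0.50958359 -0.02953131]
```

View pics/o5b.png

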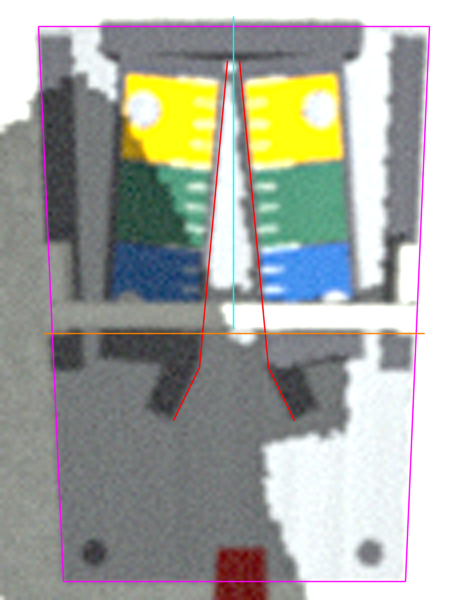

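Call:
{"op": "step_arm", "data": {
  "increments": [
    [0,0.002,-0.03,0,0,0,1],
    [0,0.002,-0.06,0,0,0,1],
    [0,0.002,-0.09,0,0,0,1],
    [0,0.002,-0.103,0,0,0,1],
    [0,0.002,-0.108,0,0,0,1],
    [0,0.002,-0.108,0,0,0,1],
    [0,0.002,-0.108,0,0,0,1]
  ]
}}

```text
t: 7.68
eef_pos: [0.4651, -0.0186, 0.0553]
tool_rot: [-0.0, 0.994, -0.11, 0.0]
contact_force: [-0.1, 0.4, 0.2]
gripper_width: 0.082
```

```bash
python3 - <<'E'
from h import *
r=snap('wrist','w6.png'); o=bot.get_obs(); print(o['t'],o['eef_pos'],o['tool_rot'],o['contact_force'],o['gripper_width'])
np.save('w6.npy',r['extrinsics'])
from ov import overlay
overlay('w6.npy','w6.png',150,50,200,200,3,.5096,-.0295,-12.7,'o6.png')
E
```

```text
7.7333 [ 0.46556319 -0.01889647  0.05574125] [-2.27387184e-04  9.93947498e-01 -1.09851682e-01  9.62966999e-04] [ 0.33222727 -0.00753189  0.17305136] 0.08176202095846613
```

View pics/o6.png

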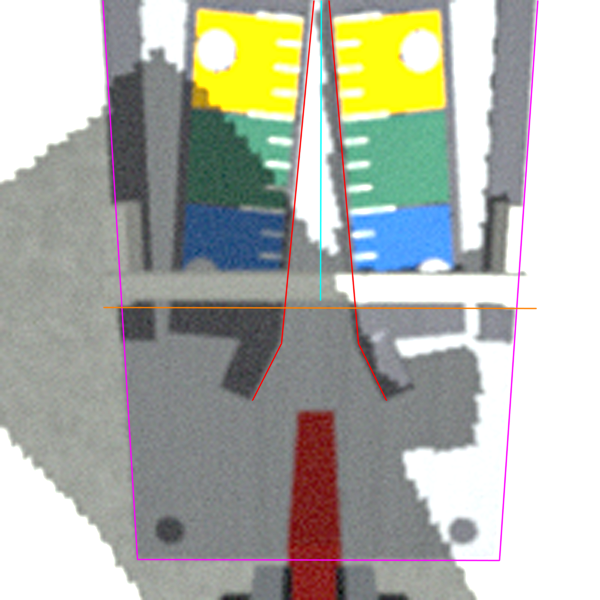

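Call:
{"op": "step_arm", "data": {
  "increments": [
    [0,0,-0.002,0,0,0,1],
    [0,0,-0.004,0,0,0,1],
    [0,0,-0.005,0,0,0,1],
    [0,0,-0.005,0,0,0,1]
  ]
}}

```text
t: 8.07
eef_pos: [0.4657, -0.0197, 0.0508]
tool_rot: [0.0, 0.994, -0.111, 0.001]
contact_force: [-1.8, -0.4, 8.2]
gripper_width: 0.084
```

Call:
{"op": "step_arm", "data": {
  "increments": [
    [0,0,0.0005,0,0,0,1],
    [0.0049,-0.0011,0.0005,0,0,0,1],
    [0.0098,-0.0022,0.0005,0,0,0,1],
    [0.0146,-0.0033,0.0005,0,0,0,1],
    [0.0195,-0.0044,0.0005,0,0,0,1],
    [0.0244,-0.0055,0.0005,0,0,0,1],
    [0.0293,-0.0066,0.0005,0,0,0,1],
    [0.0341,-0.0077,0.0005,0,0,0,1],
    [0.039,-0.0088,0.0005,0,0,0,1],
    [0.039,-0.0088,0.0005,0,0,0,1]
  ]
}}

```text
t: 8.9
eef_pos: [0.5041, -0.0287, 0.0507]
tool_rot: [0.0, 0.994, -0.111, 0.0]
contact_force: [-1.4, 0.1, 6.5]
gripper_width: 0.085
```

```bash
python3 - <<'E'
from h import *
r=snap('wrist','w7.png'); o=bot.get_obs(); print(o['t'],o['eef_pos'],o['tool_rot'],o['contact_force'],o['gripper_width'])
np.save('w7.npy',r['extrinsics'])
from ov import overlay
overlay('w7.npy','w7.png',150,90,200,200,3,.5096,-.0295,-12.7,'o7.png')
E
```

```text
8.95 [ 0.50394305 -0.02861655  0.05071298] [ 5.74310046e-05  9.93860866e-01 -1.10636997e-01  1.75902146e-04] [-1.71661279  0.87622375  6.20304944] 0.08587014031385891
```

View pics/o7.png

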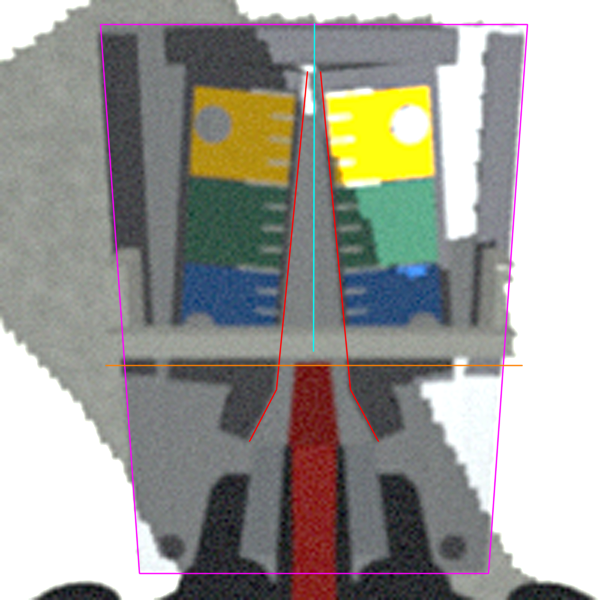

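Call:
{"op": "step_arm", "data": {
  "increments": [
    [0.0024,-0.0005,0.0003,0,0,0,1],
    [0.0049,-0.0011,0.0003,0,0,0,1],
    [0.0073,-0.0016,0.0003,0,0,0,1],
    [0.0098,-0.0022,0.0003,0,0,0,1],
    [0.0122,-0.0027,0.0003,0,0,0,1],
    [0.0146,-0.0033,0.0003,0,0,0,1],
    [0.0171,-0.0038,0.0003,0,0,0,1],
    [0.0195,-0.0044,0.0003,0,0,0,1],
    [0.0195,-0.0044,0.0003,0,0,0,1]
  ]
}}

```text
t: 9.7
eef_pos: [0.523, -0.033, 0.0506]
tool_rot: [0.0, 0.994, -0.111, -0.0]
contact_force: [-4.0, 0.4, 5.9]
gripper_width: 0.083
```

Call:
{"op": "step_arm", "data": {
  "increments": [
    [0.001,-0.0002,0.0003,0,0,0,1],
    [0.002,-0.0004,0.0003,0,0,0,1],
    [0.0029,-0.0007,0.0003,0,0,0,1],
    [0.0039,-0.0009,0.0003,0,0,0,1],
    [0.0039,-0.0009,0.0003,0,0,0,1]
  ]
}}

```text
t: 10.12
eef_pos: [0.527, -0.0339, 0.0508]
tool_rot: [0.0, 0.994, -0.11, 0.0]
contact_force: [-2.4, 0.0, 4.0]
gripper_width: 0.084
```

```bash
python3 - <<'E'
from h import *
r=snap('wrist','w8.png'); o=bot.get_obs(); print(o['t'],o['eef_pos'],o['tool_rot'],o['contact_force'],o['torque'],o['gripper_width'])
np.save('w8.npy',r['extrinsics'])
from ov import overlay
overlay('w8.npy','w8.png',150,90,200,200,3,.5096,-.0295,-12.7,'o8.png')
E
```

```text
10.1667 [ 0.52698214 -0.03390331  0.0507571 ] [ 1.37859290e-05  9.93877721e-01 -1.10485623e-01  4.21837415e-05] [-3.16905103  0.54792425  4.15746869] [ 0.067662    0.69199335 -0.0162639 ] 0.08431118526423613
```

View pics/o8.png

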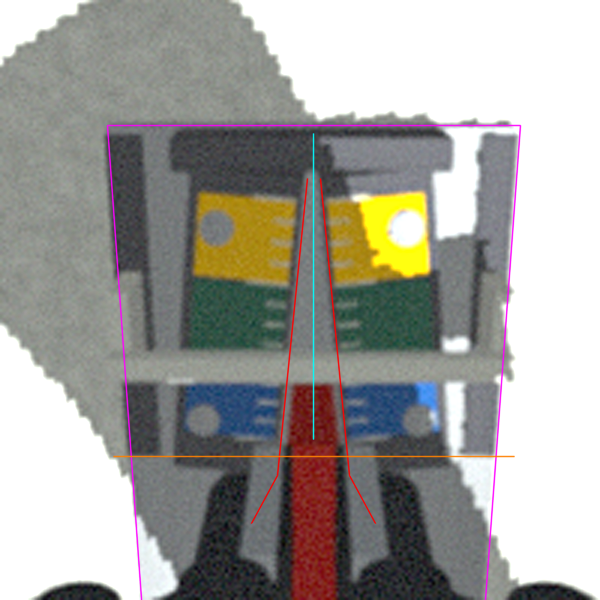

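```bash
python3 - <<'E'
from h import *
a=np.radians(-12.7); u=np.array([np.cos(a),np.sin(a)]); v=np.array([-u[1],u[0]]); c=np.array([.5096,-.0295])
for f,row,top in (('w6',308,273),('w7',360,328),('w8',383,352)):
  r=json.load(open('cal.json')); r['extrinsics']=np.load(f+'.npy')
  y0=50 if f=='w6' else 90
  for rw in (row,top):
   print(f,rw,[(z,(((onz(r,np.array([315,rw])/3+(150,y0),z)[:2]-c)@u)*1e3).round(1)) for z in (.027,.035)])
E
```

```text
w6 308 [(0.027, np.float64(-1.9)), (0.035, np.float64(-0.4))]
w6 273 [(0.027, np.float64(6.2)), (0.035, np.float64(7.3))]
w7 360 [(0.027, np.float64(-2.2)), (0.035, np.float64(0.9))]
w7 328 [(0.027, np.float64(5.9)), (0.035, np.float64(8.7))]
w8 383 [(0.027, np.float64(15.3)), (0.035, np.float64(18.6))]
w8 352 [(0.027, np.float64(23.3)), (0.035, np.float64(26.3))]
```

```bash
python3 - <<'E'
from h import *
r=snap('side','s8.png')
im=cv2.imread('pics/s8.png'); x,y,w,h=240,130,110,90
cv2.imwrite('pics/s8b.png',cv2.resize(im[y:y+h,x:x+w],None,fx=7,fy=6.6,interpolation=cv2.INTER_CUBIC))
im=cv2.imread('pics/w8.png')[190:330,190:320]
cv2.imwrite('pics/w8c.png',cv2.convertScaleAbs(cv2.resize(im,None,fx=4.2,fy=4.2,interpolation=cv2.INTER_CUBIC),alpha=1.8))
E
```

```text
(no output)
```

View pics/s8b.png

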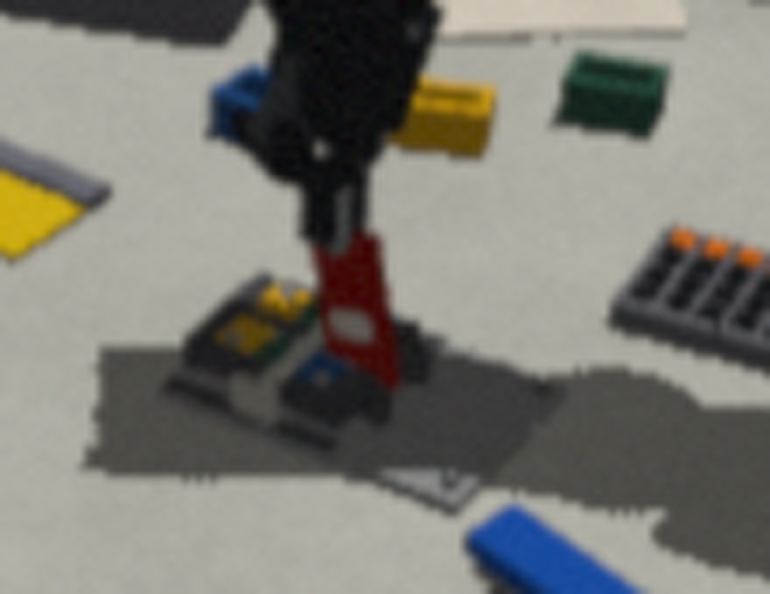

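View pics/w8c.png

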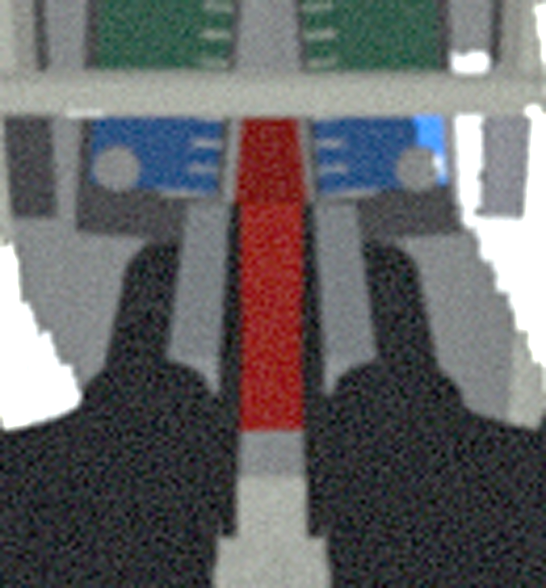

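Call:
{"op": "step_arm", "data": {
  "increments": [
    [-0.0049,0.0011,0,0,0,0,1],
    [-0.0098,0.0022,0,0,0,0,1],
    [-0.0146,0.0033,0,0,0,0,1],
    [-0.0195,0.0044,0,0,0,0,1],
    [-0.0244,0.0055,0,0,0,0,1],
    [-0.0293,0.0066,0,0,0,0,1],
    [-0.0341,0.0077,0,0,0,0,1],
    [-0.039,0.0088,0,0,0,0,1],
    [-0.0439,0.0099,0,0,0,0,1],
    [-0.0488,0.011,0,0,0,0,1]
  ],
  "force": 45
}}

```text
t: 11.05
eef_pos: [0.4778, -0.0227, 0.0509]
tool_rot: [-0.0, 0.994, -0.11, 0.0]
contact_force: [1.5, 0.5, 3.6]
gripper_width: 0.087
```

```bash
python3 - <<'E'
from h import *
r=snap('wrist','w9.png'); o=bot.get_obs(); print(o['t'],o['eef_pos'],o['tool_rot'],o['contact_force'],o['torque'],o['gripper_width'])
np.save('w9.npy',r['extrinsics'])
from ov import overlay
overlay('w9.npy','w9.png',150,90,200,200,3,.5096,-.0295,-12.7,'o9.png')
r=snap('side','s9.png')
im=cv2.imread('pics/s9.png'); x,y,w,h=240,130,110,90
cv2.imwrite('pics/s9b.png',cv2.convertScaleAbs(cv2.resize(im[y:y+h,x:x+w],None,fx=7,fy=6.6,interpolation=cv2.INTER_CUBIC),alpha=1.4))
E
```

```text
11.1 [ 0.47673093 -0.02252806  0.05082628] [ 1.20347886e-04  9.93905925e-01 -1.10231245e-01 -2.66978491e-04] [-0.09308571  0.00639519  3.70827039] [-0.06754166 -0.3461025  -0.0313316 ] 0.08515442409886645
```

View pics/o9.png

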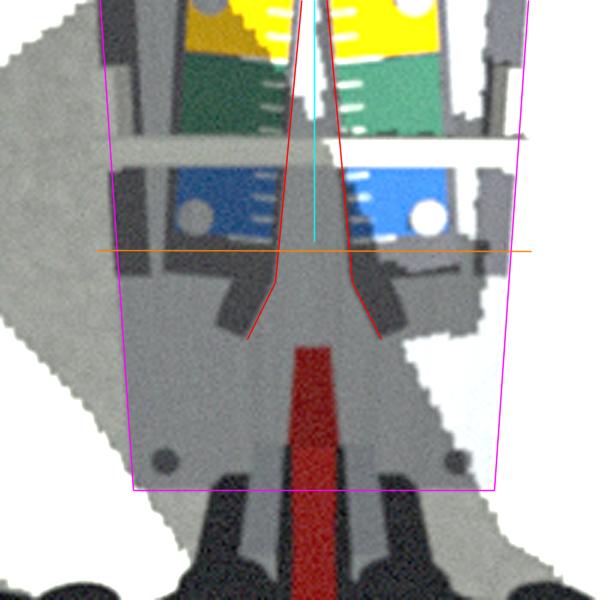

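View pics/s9b.png

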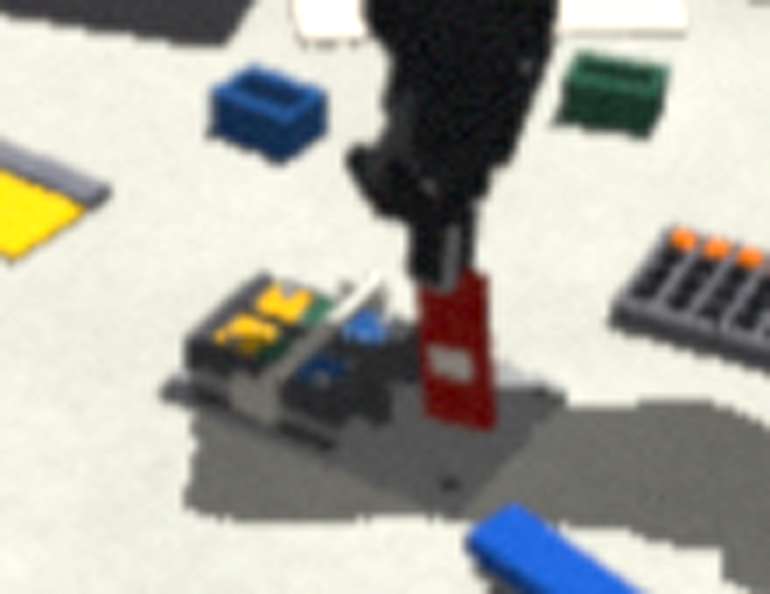

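```bash
python3 - <<'E'
from h import *
a=np.radians(-12.7); u=np.array([np.cos(a),np.sin(a)]); v=np.array([-u[1],u[0]]); c=np.array([.5096,-.0295])
for f,row,y0 in (('w6',411,50),('w9',347,90)):
  r=json.load(open('cal.json')); r['extrinsics']=np.load(f+'.npy')
  for col in (296,330):
    p=onz(r,np.array([col,row])/3+(150,y0),.008 if f=='w9' else .0125)[:2]-c; print(f,(p@u*1e3).round(1),(p@v*1e3).round(1))
E
```

```text
w6 -31.1 5.5
w6 -31.0 -3.1
w9 -33.1 4.3
w9 -33.1 -4.5
```

```bash
python3 - <<'E'
from h import *
a=np.radians(-12.7); u=np.array([np.cos(a),np.sin(a)]); v=np.array([-u[1],u[0]])
r=bot.read_camera('side')
S=lambda P: ((proj(r,P)-(240,130)+.5)*[7,6.6]).round(0).tolist()
t=np.array([.4767,-.0225])
for k in (0,5,10,15,20):
  th=np.radians(k); out=[]
  for x,z in ((15,60),(15,0),(-15,0),(-15,60)):
    # rel to grasp point at height 62 above bottom
    X=x*np.cos(th)+(z-62)*np.sin(th); Z=-x*np.sin(th)+(z-62)*np.cos(th)
    p=t+u*X/1e3; out.append([*p,.0698+Z/1e3])
  print(k,S(out))
E
```

```text
0 [[406.0, 291.0], [399.0, 395.0], [459.0, 418.0], [468.0, 313.0]]
5 [[406.0, 293.0], [410.0, 401.0], [470.0, 420.0], [469.0, 311.0]]
10 [[407.0, 296.0], [421.0, 406.0], [481.0, 420.0], [469.0, 309.0]]
15 [[407.0, 298.0], [432.0, 411.0], [492.0, 420.0], [469.0, 306.0]]
20 [[408.0, 301.0], [443.0, 414.0], [502.0, 419.0], [468.0, 304.0]]
```

Call:
{"op": "step_arm", "data": {
  "increments": [
    [0,0,0,0,0,0,0.6],
    [0,0,0,0,0,0,0.6],
    [0,0,0,0,0,0,0.6],
    [0,0,0,0,0,0,0.6],
    [0,0,0,0,0,0,0.6]
  ]
}}

```text
t: 11.62
eef_pos: [0.4778, -0.0228, 0.0505]
tool_rot: [0.0, 0.994, -0.11, -0.0]
contact_force: [-0.0, -0.0, -0.1]
gripper_width: 0.2
```

```bash
python3 - <<'E'
from h import *
r=snap('wrist','w10.png'); o=bot.get_obs(); print(o['t'],o['eef_pos'],o['tool_rot'],o['contact_force'],o['torque'],o['gripper_width'])
np.save('w10.npy',r['extrinsics'])
from ov import overlay
overlay('w10.npy','w10.png',150,90,200,200,3,.5096,-.0295,-12.7,'o10.png')
r=snap('side','s10.png')
im=cv2.imread('pics/s10.png'); x,y,w,h=240,130,110,90
cv2.imwrite('pics/s10b.png',cv2.convertScaleAbs(cv2.resize(im[y:y+h,x:x+w],None,fx=7,fy=6.6,interpolation=cv2.INTER_CUBIC),alpha=1.4))
E
```

```text
11.6667 [ 0.47780619 -0.02281894  0.05058439] [ 1.56391583e-05  9.93884657e-01 -1.10422866e-01 -2.81002572e-04] [-0.61769982 -0.85143878 -0.80721181] [0.00069876 0.00762471 0.03427157] 0.19919498458392676
```

View pics/o10.png

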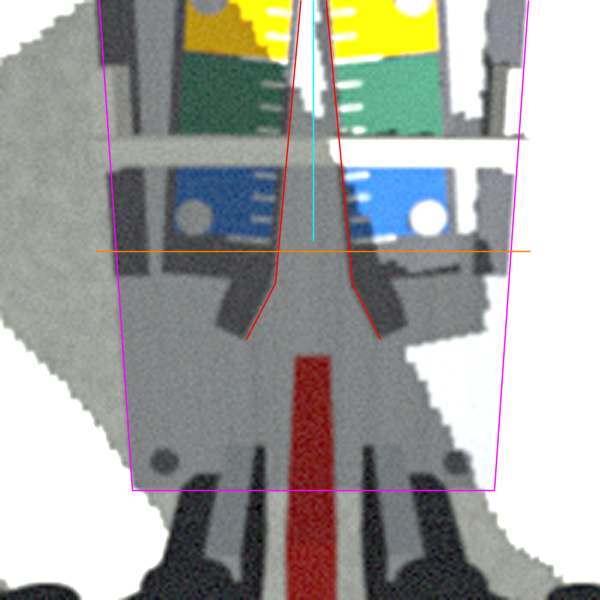

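View pics/s10b.png

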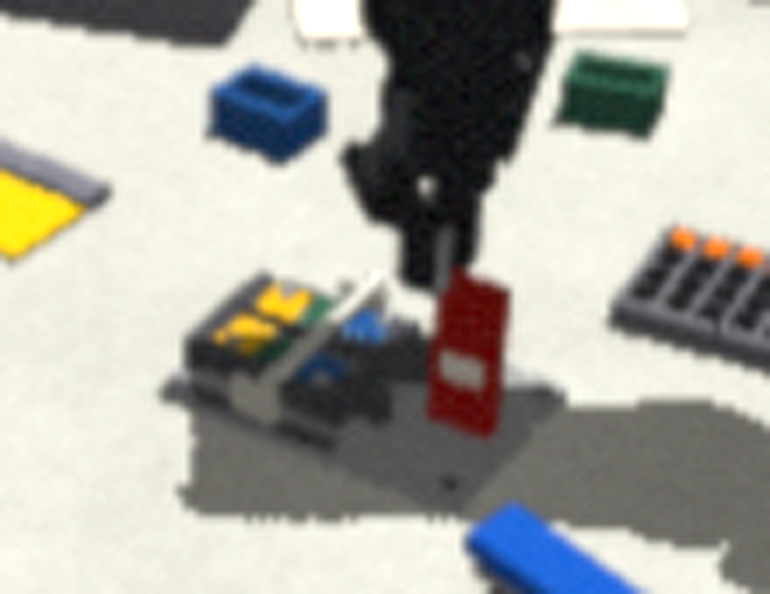

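Call:
{"op": "step_arm", "data": {
  "increments": [
    [-0.006,0.0013,-0.003,0,0,0,0.6],
    [-0.012,0.0027,-0.006,0,0,0,0.6],
    [-0.0176,0.004,-0.009,0,0,0,0.6],
    [-0.0176,0.004,-0.009,0,0,0,0.6],
    [-0.0176,0.004,-0.009,0,0,0,1],
    [-0.0176,0.004,-0.009,0,0,0,1],
    [-0.0176,0.004,-0.009,0,0,0,1],
    [-0.0176,0.004,-0.009,0,0,0,1],
    [-0.0176,0.004,-0.009,0,0,0,1]
  ],
  "force": 110
}}

```text
t: 12.47
eef_pos: [0.4607, -0.0189, 0.0419]
tool_rot: [-0.0, 0.994, -0.11, 0.0]
contact_force: [-0.0, -0.4, -0.1]
gripper_width: 0.068
```

```bash
python3 - <<'E'
from h import *
r=snap('wrist','w11.png'); o=bot.get_obs(); print(o['t'],o['eef_pos'],o['tool_rot'],o['contact_force'],o['torque'],o['gripper_width'])
np.save('w11.npy',r['extrinsics'])
from ov import overlay
overlay('w11.npy','w11.png',150,90,200,200,3,.5096,-.0295,-12.7,'o11.png')
E
```

```text
12.5167 [ 0.46063127 -0.01884694  0.04181181] [-4.06403503e-05  9.93875407e-01 -1.10506387e-01  1.06294518e-04] [-0.70012037  0.23605795 -1.3586114 ] [ 0.01168889 -0.00714975 -0.00217282] 0.06856126288655987
```

View pics/o11.png

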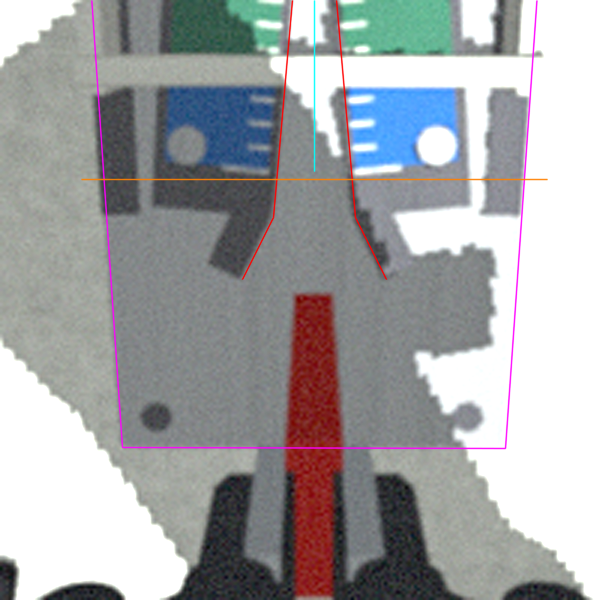

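Call:
{"op": "step_arm", "data": {
  "increments": [
    [0,0,0.0005,0,0,0,1],
    [0.0049,-0.0011,0.0005,0,0,0,1],
    [0.0098,-0.0022,0.0005,0,0,0,1],
    [0.0146,-0.0033,0.0005,0,0,0,1],
    [0.0195,-0.0044,0.0005,0,0,0,1],
    [0.0244,-0.0055,0.0005,0,0,0,1],
    [0.0293,-0.0066,0.0005,0,0,0,1],
    [0.0341,-0.0077,0.0005,0,0,0,1],
    [0.039,-0.0088,0.0005,0,0,0,1],
    [0.0439,-0.0099,0.0005,0,0,0,1]
  ]
}}

```text
t: 13.35
eef_pos: [0.5049, -0.0288, 0.0423]
tool_rot: [-0.0, 0.994, -0.11, -0.0]
contact_force: [-0.6, -0.7, 0.0]
gripper_width: 0.076
```

Call:
{"op": "step_arm", "data": {
  "increments": [
    [0.0024,-0.0005,0,0,0,0,1],
    [0.0049,-0.0011,0,0,0,0,1],
    [0.0073,-0.0016,0,0,0,0,1],
    [0.0098,-0.0022,0,0,0,0,1],
    [0.0098,-0.0022,0,0,0,0,1]
  ]
}}

```text
t: 13.77
eef_pos: [0.5144, -0.031, 0.0423]
tool_rot: [-0.0, 0.994, -0.11, 0.0]
contact_force: [0.1, -0.2, -1.1]
gripper_width: 0.071
```

```bash
python3 - <<'E'
from h import *
r=snap('wrist','w12.png'); o=bot.get_obs(); print(o['t'],o['eef_pos'],o['tool_rot'],o['contact_force'],o['torque'],o['gripper_width'])
np.save('w12.npy',r['extrinsics'])
from ov import overlay
overlay('w12.npy','w12.png',150,90,200,200,3,.5096,-.0295,-12.7,'o12.png')
E
```

```text
13.8167 [ 0.51428227 -0.03094986  0.04226678] [-1.16478754e-05  9.93882413e-01 -1.10443411e-01  4.63501489e-05] [0.00178707 0.2102492  0.06959151] [ 0.02004305 -0.00858556  0.01295404] 0.069893118745285
```

View pics/o12.png

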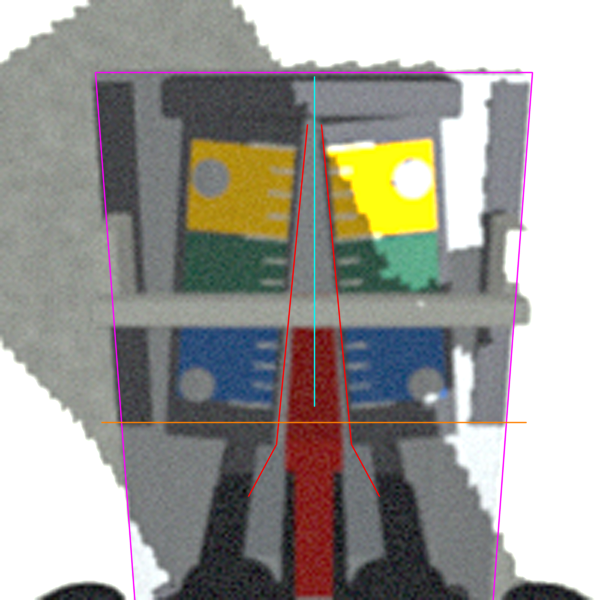

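Call:
{"op": "step_arm", "data": {
  "increments": [
    [0.0015,-0.0003,0,0,0,0,1],
    [0.0029,-0.0007,0,0,0,0,1],
    [0.0044,-0.001,0,0,0,0,1],
    [0.0059,-0.0013,0,0,0,0,1],
    [0.0073,-0.0016,0,0,0,0,1],
    [0.0088,-0.002,0,0,0,0,1],
    [0.0102,-0.0023,0,0,0,0,1],
    [0.0102,-0.0023,0,0,0,0,1]
  ]
}}

```text
t: 14.48
eef_pos: [0.5246, -0.0331, 0.0423]
tool_rot: [-0.0, 0.994, -0.11, 0.0]
contact_force: [0.4, 0.5, -0.8]
gripper_width: 0.07
```

Front about x≈30 mm. Continue 3 mm at a time.

Call:
{"op": "step_arm", "data": {
  "increments": [
    [0.001,-0.0002,0,0,0,0,1],
    [0.002,-0.0004,0,0,0,0,1],
    [0.0029,-0.0007,0,0,0,0,1],
    [0.0029,-0.0007,0,0,0,0,1]
  ]
}}

```text
t: 14.82
eef_pos: [0.5267, -0.0336, 0.0422]
tool_rot: [-0.0, 0.994, -0.11, -0.001]
contact_force: [-2.9, 1.6, 1.3]
gripper_width: 0.068
```

Call:
{"op": "step_arm", "data": {
  "increments": [
    [0.001,-0.0002,0,0,0,0,1],
    [0.002,-0.0004,0,0,0,0,1],
    [0.002,-0.0004,0,0,0,0,1]
  ]
}}

```text
t: 15.07
eef_pos: [0.5279, -0.0339, 0.042]
tool_rot: [0.0, 0.994, -0.11, -0.001]
contact_force: [-4.9, 2.8, 4.0]
gripper_width: 0.072
```

```bash
python3 - <<'E'
from h import *
r=snap('wrist','w13.png'); o=bot.get_obs(); f=o['contact_force']; print(o['t'],o['eef_pos'],o['tool_rot'],f,o['torque'],o['gripper_width'])
a=np.radians(-12.7);print('along',f[0]*np.cos(a)+f[1]*np.sin(a),'lat',-f[0]*np.sin(a)+f[1]*np.cos(a))
np.save('w13.npy',r['extrinsics'])
im=cv2.imread('pics/w13.png')[110:290,180:330]
cv2.imwrite('pics/w13b.png',cv2.convertScaleAbs(cv2.resize(im,None,fx=3.3,fy=3.3,interpolation=cv2.INTER_CUBIC),alpha=1.8))
r=snap('side','s13.png')
im=cv2.imread('pics/s13.png'); x,y,w,h=240,130,110,90
cv2.imwrite('pics/s13b.png',cv2.convertScaleAbs(cv2.resize(im[y:y+h,x:x+w],None,fx=7,fy=6.6,interpolation=cv2.INTER_CUBIC),alpha=1.4))
E
```

```text
15.1167 [ 0.5279089  -0.03392675  0.04202468] [ 9.69411300e-05  9.93903818e-01 -1.10243149e-01 -1.27996777e-03] [-5.27298427  2.44980467  2.42293489] [ 0.6728004   1.39926088 -0.03337847] 0.06855072620964782
along -5.682558565626037 lat 1.230623508412757
```

View pics/w13b.png

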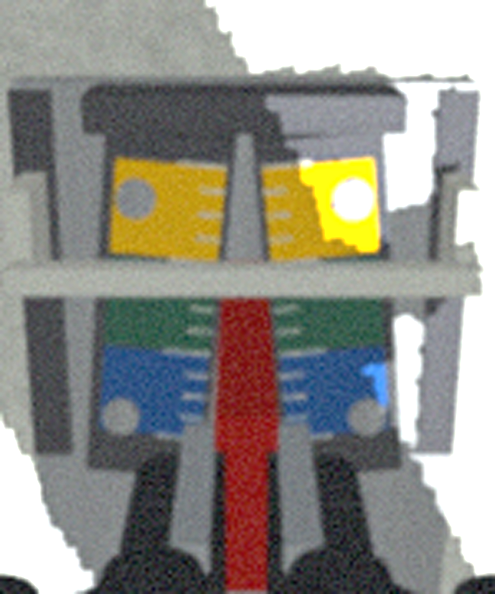

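View pics/s13b.png

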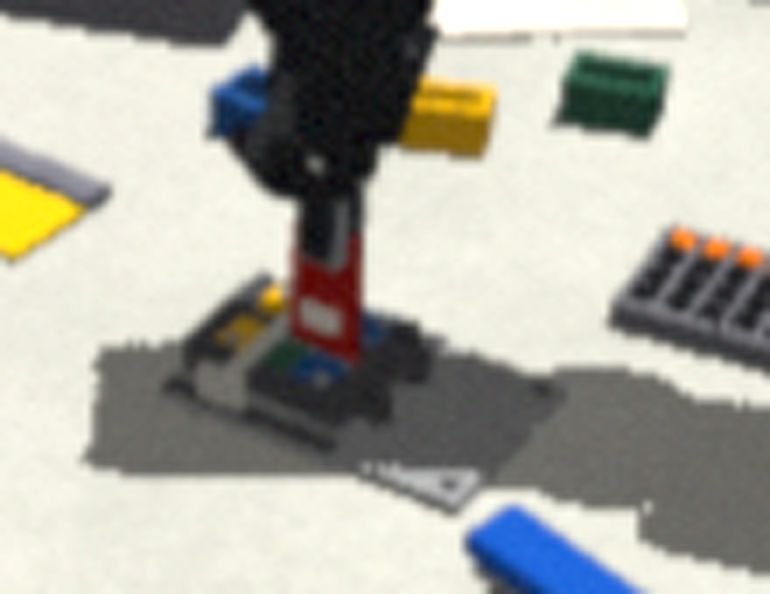

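Call:
{"op": "step_arm", "data": {
  "increments": [
    [0.0006,0.0002,0,0,0,0,1],
    [0.0016,0,0,0,0,0,1],
    [0.0016,0,0,0,0,0,1],
    [0.0016,0,0,0,0,0,1]
  ]
}}

```text
t: 15.5
eef_pos: [0.5286, -0.034, 0.0419]
tool_rot: [0.0, 0.994, -0.11, -0.002]
contact_force: [-6.8, 2.5, 5.4]
gripper_width: 0.075
```

```bash
cat > f.py <<'E'
from h import *
o=bot.get_obs(); f=o['contact_force']; a=np.radians(-12.7);u=np.array([np.cos(a),np.sin(a)]);v=np.array([-u[1],u[0]])
p=o['eef_pos'][:2]-np.array([.5096,-.0295])
print(o['t'],o['eef_pos'].round(4),f.round(1),o['torque'].round(2),'along',(f[:2]@u).round(2),'lat',(f[:2]@v).round(2),'gx,gy',(p@u*1e3).round(1),(p@v*1e3).round(1))
E
python3 f.py
```

```text
15.5 [ 0.5286 -0.034   0.0419] [-6.8  2.5  5.4] [0.64 1.97 0.02] along -7.23 lat 0.96 gx,gy 19.5 -0.2
```

Call:
{"op": "step_arm", "data": {
  "increments": [
    [0.0008,0.0002,0.0002,0,0,0,1],
    [0.0017,0.0001,0.0003,0,0,0,1],
    [0.0017,0.0001,0.0003,0,0,0,1],
    [0.0017,0.0001,0.0003,0,0,0,1],
    [0.0017,0.0001,0.0003,0,0,0,1]
  ]
}}

```text
t: 15.92
eef_pos: [0.5292, -0.0341, 0.042]
tool_rot: [0.001, 0.994, -0.11, -0.003]
contact_force: [-10.1, 2.3, 7.5]
gripper_width: 0.065
```

```bash
python3 f.py; python3 - <<'E'
from h import *
r=snap('wrist','w14.png')
np.save('w14.npy',r['extrinsics'])
im=cv2.imread('pics/w14.png')[110:290,180:330]
cv2.imwrite('pics/w14b.png',cv2.convertScaleAbs(cv2.resize(im,None,fx=3.3,fy=3.3,interpolation=cv2.INTER_CUBIC),alpha=1.8))
r=snap('side','s14.png')
im=cv2.imread('pics/s14.png'); x,y,w,h=240,130,110,90
cv2.imwrite('pics/s14b.png',cv2.convertScaleAbs(cv2.resize(im[y:y+h,x:x+w],None,fx=7,fy=6.6,interpolation=cv2.INTER_CUBIC),alpha=1.4))
E
```

```text
15.9167 [ 0.5292 -0.0341  0.042 ] [-10.1   2.3   7.5] [ 0.68  2.51 -0.05] along -10.32 lat 0.06 gx,gy 20.1 -0.1
```

View pics/w14b.png

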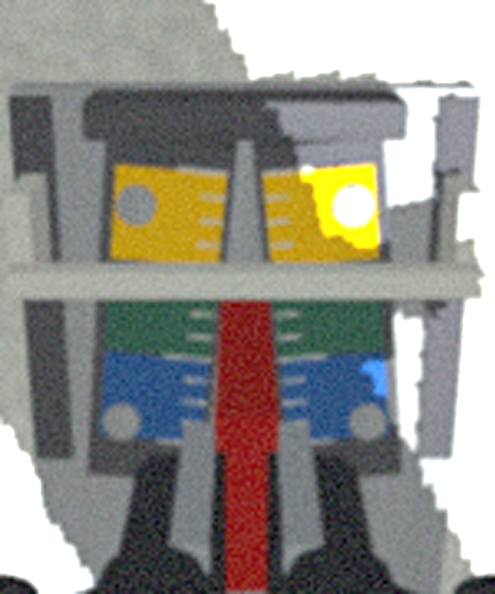

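View pics/s14b.png

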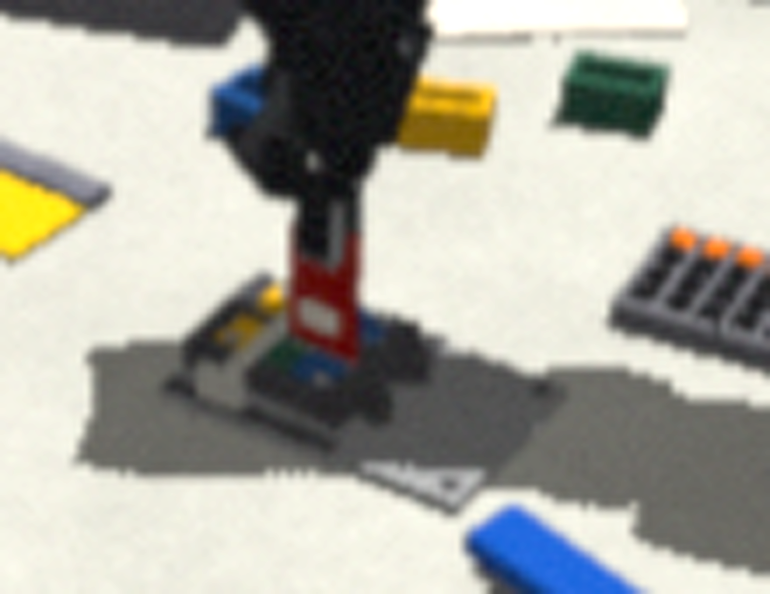

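```bash
python3 - <<'E'
from h import *
a=np.radians(-12.7); u=np.array([np.cos(a),np.sin(a)]); c=np.array([.5096,-.0295])
r=json.load(open('cal.json')); r['extrinsics']=np.load('w14.npy')
for row in (300,262,355,262): print(row,[((onz(r,np.array([245,row])/3.3+(180,110),z)[:2]-c)@u*1e3).round(1) for z in (.026,.027,.035)])
E
```

```text
300 [np.float64(33.0), np.float64(33.4), np.float64(36.3)]
262 [np.float64(41.3), np.float64(41.6), np.float64(44.1)]
355 [np.float64(20.7), np.float64(21.1), np.float64(24.5)]
262 [np.float64(41.3), np.float64(41.6), np.float64(44.1)]
```

Call:
{"op": "step_arm", "data": {
  "increments": [
    [-0.002,0.0003,0.0003,0,0,0,1],
    [-0.0039,0.0008,0.0003,0,0,0,1],
    [-0.0059,0.0012,0.0003,0,0,0,1],
    [-0.0078,0.0017,0.0003,0,0,0,1],
    [-0.0098,0.0022,0.0003,0,0,0,1],
    [-0.0122,0.0027,0.0003,0,0,0,1]
  ]
}}

```text
t: 16.52
eef_pos: [0.5212, -0.0317, 0.0435]
tool_rot: [0.0, 0.994, -0.111, 0.001]
contact_force: [0.2, -0.0, -0.7]
gripper_width: 0.072
```

```bash
python3 f.py; python3 - <<'E'
from h import *
r=snap('wrist','w15.png')
np.save('w15.npy',r['extrinsics'])
im=cv2.imread('pics/w15.png')[90:290,180:330]
cv2.imwrite('pics/w15b.png',cv2.convertScaleAbs(cv2.resize(im,None,fx=3,fy=3,interpolation=cv2.INTER_CUBIC),alpha=1.8))
E
```

```text
16.5167 [ 0.5212 -0.0317  0.0435] [ 0.2 -0.  -0.7] [-0.04  0.02 -0.02] along 0.19 lat 0.04 gx,gy 11.8 0.4
```

View pics/w15b.png

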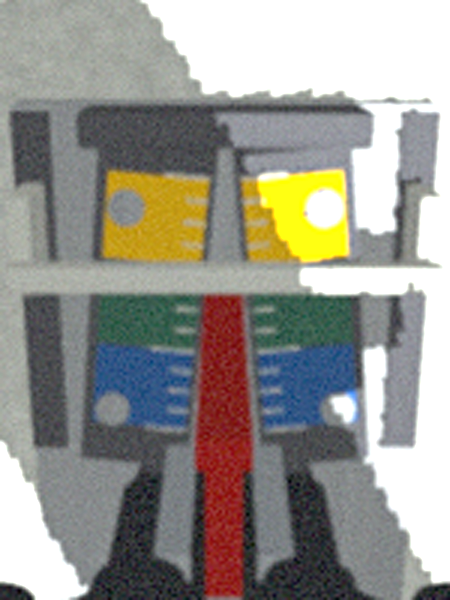

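Call:
{"op": "step_arm", "data": {
  "increments": [
    [-0.0059,0.0013,0,0,0,0,1],
    [-0.0117,0.0026,0,0,0,0,1],
    [-0.0176,0.004,0,0,0,0,1],
    [-0.0234,0.0053,0,0,0,0,1],
    [-0.0293,0.0066,0,0,0,0,1],
    [-0.0351,0.0079,0,0,0,0,1],
    [-0.041,0.0092,0,0,0,0,1],
    [-0.0468,0.0105,0,0,0,0,1],
    [-0.0527,0.0119,0,0,0,0,1],
    [-0.0527,0.0119,0.005,0,0,0,1]
  ]
}}

```text
t: 17.4
eef_pos: [0.4654, -0.0195, 0.0473]
tool_rot: [0.0, 0.994, -0.11, -0.001]
contact_force: [-1.0, -0.0, -0.0]
gripper_width: 0.074
```

Call:
{"op": "step_arm", "data": {
  "increments": [
    [0,0,0.03,0,0,0,1],
    [0,0,0.07,0,0,0,1],
    [0,-0.02,0.1,0,0,2,1],
    [0,-0.06,0.11,0,0,4,1],
    [0,-0.1,0.11,0,0,6,1],
    [0,-0.14,0.11,0,0,9,1],
    [0,-0.18,0.11,0,0,12,1],
    [0,-0.22,0.11,0,0,14.5,1],
    [0,-0.26,0.11,0,0,14.5,1],
    [0,-0.285,0.11,0,0,14.5,1]
  ]
}}

```text
t: 18.23
eef_pos: [0.4666, -0.3097, 0.1583]
tool_rot: [0.001, 1.0, 0.014, 0.0]
contact_force: [0.6, -0.8, -0.4]
gripper_width: 0.068
```

Call:
{"op": "step_arm", "data": {
  "increments": [
    [0,0,0,0,0,0,1],
    [0,0,0,0,0,0,1]
  ]
}}

```text
t: 18.4
eef_pos: [0.4671, -0.3062, 0.1579]
tool_rot: [-0.0, 1.0, 0.014, -0.0]
contact_force: [-0.2, 0.6, -0.3]
gripper_width: 0.077
```

```bash
python3 - <<'E'
from h import *
r=snap('wrist','w16.png'); o=bot.get_obs(); print(o['t'],o['eef_pos'],o['tool_rot'],o['contact_force'],o['gripper_width'])
np.save('w16.npy',r['extrinsics'])
for d in bot.place_of('stand_green','wrist')[:2]: print(d['conf'],onz(r,np.array(d['location'])*[512,384],0),np.array(d['location'])*[512,384])
im=cv2.imread('pics/w16.png')[110:310,150:350]
cv2.imwrite('pics/w16b.png',cv2.convertScaleAbs(cv2.resize(im,None,fx=3,fy=3,interpolation=cv2.INTER_CUBIC),alpha=1.8))
E
```

```text
18.45 [ 0.46764655 -0.30435035  0.15795123] [-3.69509200e-04  9.99879266e-01  1.55341678e-02  8.54989324e-05] [0.97930109 0.71982773 0.12163114] 0.07230728694797155
0.85 [ 0.4691514  -0.30568241  0.        ] [253.9008 168.3072]
```

View pics/w16b.png

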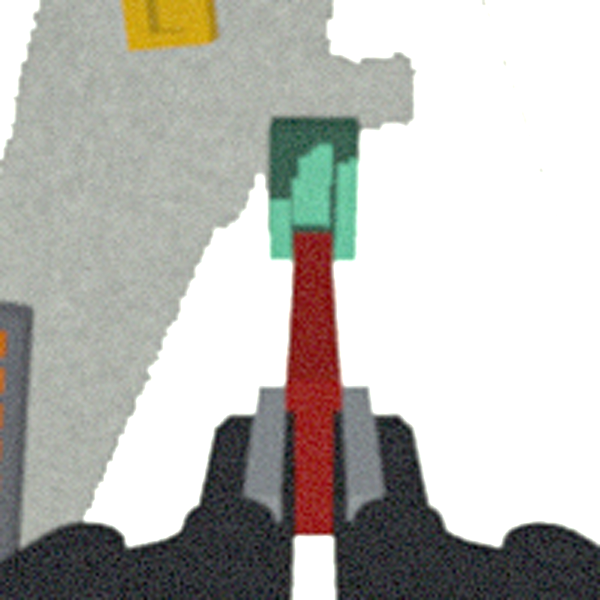

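```bash
python3 - <<'E'
from h import *
r=json.load(open('cal.json')); r['extrinsics']=np.load('w16.npy')
P=lambda c,z: onz(r,np.array(c)/3+(150,110),z).round(4)[:2]
for n,c in (('nl',(271,259)),('nr',(355,259)),('fl',(272,119)),('fr',(358,119)),('pl',(292,226)),('pr',(332,226))): print(n,P(c,.028),P(c,0))
print('sample bottom',P((294,230),.124),P((333,230),.124))
E
```

```text
nl [ 0.4443 -0.2917] [ 0.4348 -0.2906]
nr [ 0.4452 -0.322 ] [ 0.4357 -0.3237]
fl [ 0.4951 -0.2913] [ 0.4902 -0.2902]
fr [ 0.496  -0.3208] [ 0.4911 -0.3224]
pl [ 0.457 -0.299] [ 0.4486 -0.2986]
pr [ 0.4574 -0.3133] [ 0.449  -0.3142]
sample bottom [ 0.4848 -0.301 ] [ 0.485  -0.3105]
```

Call:
{"op": "step_arm", "data": {
  "increments": [
    [-0.001,-0.0005,-0.03,0,0,0,1],
    [-0.001,-0.0005,-0.06,0,0,0,1],
    [-0.001,-0.0005,-0.08,0,0,0,1],
    [-0.001,-0.0005,-0.09,0,0,0,1],
    [-0.001,-0.0005,-0.1,0,0,0,1],
    [-0.001,-0.0005,-0.106,0,0,0,1],
    [-0.001,-0.0005,-0.106,0,0,0,1]
  ]
}}

```text
t: 19.08
eef_pos: [0.4667, -0.3042, 0.0515]
tool_rot: [-0.0, 1.0, 0.017, -0.0]
contact_force: [-0.0, 0.2, -0.7]
gripper_width: 0.073
```

```bash
python3 f.py; python3 - <<'E'
from h import *
r=snap('wrist','w17.png')
im=cv2.imread('pics/w17.png')[130:330,150:350]
a=cv2.convertScaleAbs(cv2.resize(im,None,fx=2.6,fy=2.6,interpolation=cv2.INTER_CUBIC),alpha=1.8)
cv2.imwrite('pics/w17b.png',a)
E
```

```text
19.0833 [ 0.4667 -0.3042  0.0515] [-0.   0.2 -0.7] [-0.05  0.02 -0.  ] along -0.06 lat 0.14 gx,gy 18.6 -277.4
```

View pics/w17b.png

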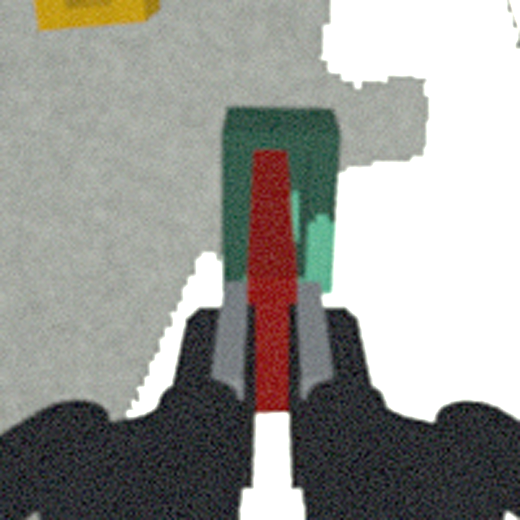

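Call:
{"op": "step_arm", "data": {
  "increments": [
    [0.0005,-0.0018,0,0,0,0,1],
    [0.0005,-0.0018,-0.004,0,0,0,1],
    [0.0005,-0.0018,-0.008,0,0,0,1],
    [0.0005,-0.0018,-0.0105,0,0,0,1],
    [0.0005,-0.0018,-0.0105,0,0,0,1]
  ]
}}

```text
t: 19.55
eef_pos: [0.4667, -0.3067, 0.0408]
tool_rot: [-0.0, 1.0, 0.016, -0.0]
contact_force: [1.1, 0.1, -0.5]
gripper_width: 0.07
```

```bash
python3 f.py; python3 - <<'E'
from h import *
r=snap('side','s18.png')
im=cv2.imread('pics/s18.png'); x,y,w,h=280,100,100,80
cv2.imwrite('pics/s18b.png',cv2.convertScaleAbs(cv2.resize(im[y:y+h,x:x+w],None,fx=7,fy=7,interpolation=cv2.INTER_CUBIC),alpha=1.6))
E
```

```text
19.55 [ 0.4667 -0.3067  0.0408] [ 1.1  0.1 -0.5] [0.   0.05 0.02] along 1.05 lat 0.33 gx,gy 19.1 -279.9
```

View pics/s18b.png

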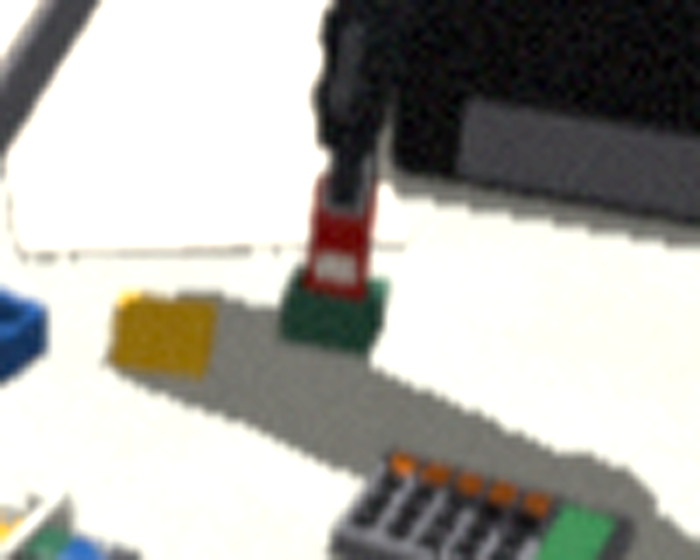

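Call:
{"op": "step_arm", "data": {
  "increments": [
    [0,0,-0.0008,0,0,0,1],
    [0,0,-0.0008,0,0,0,0.5],
    [0,0,-0.0008,0,0,0,0.4],
    [0,0,-0.0008,0,0,0,0.4],
    [0,0,-0.0008,0,0,0,0.4],
    [0,0,-0.0008,0,0,0,0.4],
    [0,0,-0.0008,0,0,0,0.4]
  ],
  "force": 40
}}

```text
t: 20.18
eef_pos: [0.4672, -0.3069, 0.0407]
tool_rot: [0.0, 1.0, 0.016, 0.0]
contact_force: [-0.1, 0.3, -0.3]
gripper_width: 0.3
```

Call:
{"op": "step_arm", "data": {
  "increments": [
    [0,0,0.02,0,0,0,0.4],
    [0,0,0.05,0,0,0,0.4],
    [0,0,0.08,0,0,0,0.4],
    [0,0,0.11,0,0,0,0.4],
    [0,0,0.14,0,0,0,0.4],
    [-0.01,0.03,0.16,0,0,0,0.4],
    [-0.01,0.06,0.16,0,0,0,0.4],
    [-0.01,0.09,0.16,0,0,0,0.4],
    [-0.01,0.09,0.16,0,0,0,0.4]
  ]
}}

```text
t: 20.93
eef_pos: [0.4578, -0.2107, 0.2015]
tool_rot: [-0.001, 1.0, 0.02, 0.001]
contact_force: [0.7, 0.1, 0.5]
gripper_width: 0.299
```

```bash
python3 f.py; python3 - <<'E'
from h import *
r=snap('wrist','w19.png'); r2=snap('side','s19.png'); r3=snap('top','t19.png')
a=cv2.convertScaleAbs(cv2.resize(r['color'],(800,600))[...,::-1],alpha=1.5); cv2.imwrite('pics/w19b.png',a)
im=cv2.imread('pics/s19.png')[90:300,220:400]; cv2.imwrite('pics/s19b.png',cv2.resize(im,None,fx=2.8,fy=2.8,interpolation=cv2.INTER_CUBIC))
E
```

```text
20.9333 [ 0.4578 -0.2107  0.2015] [0.7 0.1 0.5] [0.   0.02 0.01] along 0.63 lat 0.28 gx,gy -10.7 -188.1
```

View pics/w19b.png

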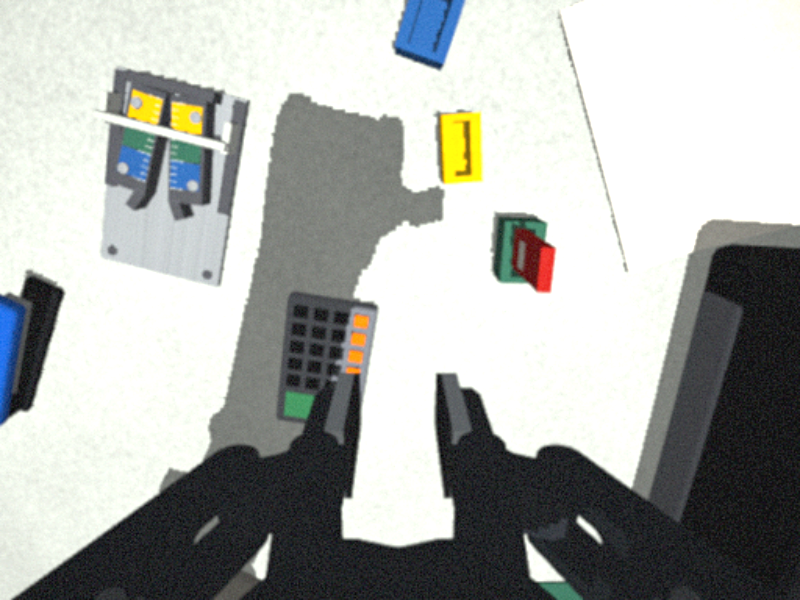

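View pics/s19b.png

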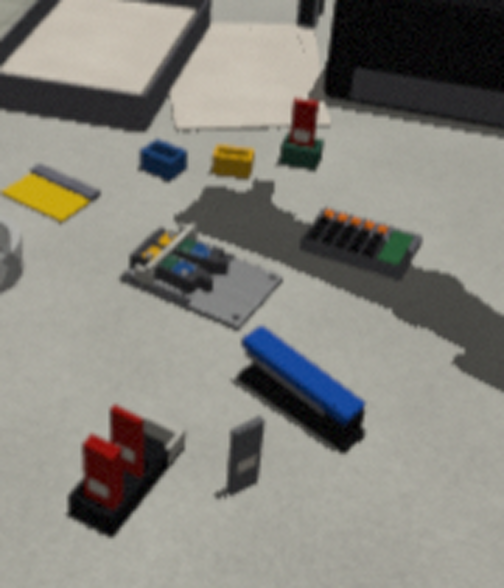

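```bash
python3 - <<'E'
from h import *
r=bot.read_camera('wrist'); im=cv2.cvtColor(r['color'],cv2.COLOR_RGB2BGR)[35:190,55:170]
cv2.imwrite('pics/w20.png',cv2.convertScaleAbs(cv2.resize(im,None,fx=5,fy=3.8,interpolation=cv2.INTER_CUBIC),alpha=1.3))
a=np.radians(-12.7);R=np.array([[np.cos(a),-np.sin(a)],[np.sin(a),np.cos(a)]])
for x in (30,35,40):
  P=[[*(np.array([.5096,-.0295])+R@[x/1e3,y/1e3]),.035] for y in (-.03e3,0,30)]; print(x,((proj(r,P)-(55,35)+.5)*[5,3.8]).round(0).tolist())
E
```

```text
30 [[324.0, 242.0], [192.0, 217.0], [61.0, 193.0]]
35 [[327.0, 225.0], [195.0, 200.0], [63.0, 175.0]]
40 [[330.0, 207.0], [197.0, 182.0], [64.0, 157.0]]
```

View pics/w20.png

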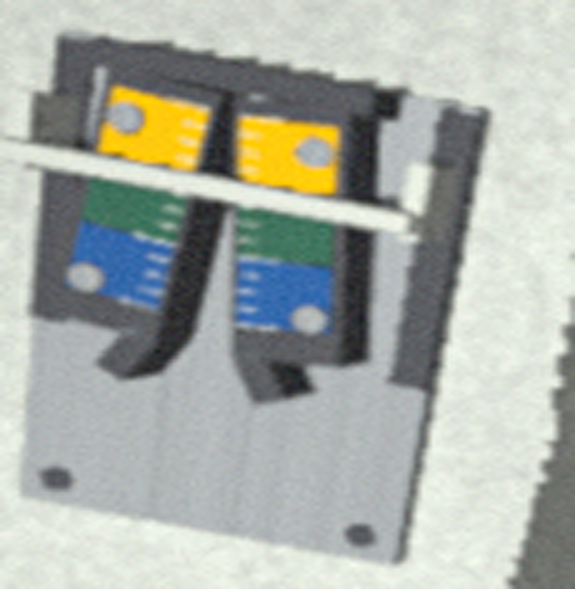

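```bash
python3 - <<'E'
from station import bot
print(bot.hand_in(), bot.get_obs()['t'])
E
```

```text
the job is handed in; nothing more can be done
the job is handed in; nothing more can be done
```

The sample from the white-marked pocket gauged in the green band. I filed it upright in the green stand, let go and handed the job in at about 21 s of the 64 s allowed.

- **First try:** the sample tilted about 20° in the grip from dragging on the bed while pushing the cursor, and the cursor stopped at about 19 mm. I drew the sample back to the open end of the bed, let it stand upright, gripped it lower and harder, and slid it in again.
- **Seating:** it wedged at about 10 N along the slot with almost no sideways force (about 0.1 N), and drew out without trouble. There was also about 7.5 N upward on the tool from the bed.
- **Reading:** the cursor face was left at about 35 mm, 5 mm inside either edge of the green band (20 to 40 mm). A later picture from another angle gave the same value. That reading means a sample about 9 mm thick, which agrees with the 8.6 to 9.5 mm I measured in the pictures.
- **Final check:** the last pictures show the sample standing in the green stand with the gripper clear. The other two samples are in their rack and nothing else I could see has moved. I did not compare the pictures with the starting ones in detail.

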